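# Fetch the strainer cup from the dip tank with the hook rod

## Task

A small strainer cup hangs deep in the square glaze dip tank: with the hook rod, not with the gripper, swing its folded wire bail up and lift the cup out by it, then stand the cup upright on the plain square drip tile and free the hook. Hang the rod back in its fork stand, and only then take the cup by the gripper and seat it fully down in the hole of the drain stand, its rim collar flat on the plate, and let go. Never tip the cup over, and leave the jars, mugs, bowl and bottle where they are.

Things in the scene. Friction and masses are not known exactly. Their poses are not given: they have to be found in the camera images.
- cup_center (a point): Centre (half-way up) of the bare steel strainer cup: 40 mm high; body 44 mm wide for its lowest 28 mm, above it a rim collar 58 mm wide and 12 mm high up to the rim. About 0.2 kg. Axes: z up out of the mouth, bail hinge along y (lugs and bail ends 71 mm over all there), bail folded to the -x side. It starts hung by its collar in a 51 mm hole of a ledge plate in the tank.
- bail_crown (a point): Top middle of the cup's steel wire bail (wire 4 mm thick), 40 mm from the hinge line; the bail is an arch about 67 mm wide with a slight peak at this point, which is the place for the hook. The point is on the centre line of the wire; its axes do not matter.
- bail_hinge (a point): Middle of the bail's hinge line, on the cup's axis at rim height (20 mm above cup_center). Axes as the cup.
- bail (a joint): Bail angle in rad: 0 = folded down to its stop on the cup's -x side, where the bail stands 40 degrees above level (crown 26 mm above the rim); 0.87 = upright; 1.0 = stop just past upright. It has slight friction and stays where it is left.
- tank_mouth (a point): Centre of the mouth of the fixed white square dip tank, 140 mm above the table; outside 110 x 110 mm, inside 98 x 98 mm, walls 6 mm. The ledge plate that carries the cup has its top 36 mm above the table, so the hanging cup's rim is 92 mm below the mouth. Axes along the walls.
- rod_grip (a point): Point to grip on the hook rod's wooden handle, a 16 x 16 mm square bar (sides along the rod's x and y) from 34 mm below to 30 mm above this point. Rod: z up along the rod, 0.09 kg. Under the handle a steel collar 24 mm wide, 4 mm thick, its underside 38 mm below this point; below it a 7 mm round shank on the same axis, down to the hook.
- hook_seat (a point): Where a wire sits in the rod's hook, 120 mm below rod_grip and 9 mm to the rod's -x side, on top of the 6 mm thick toe, which runs level from the shank 18 mm to -x and ends in a 6 mm thick upturned tip. Tip top 7 mm above, toe underside 6 mm below this point; gap between shank and tip 11 mm. Axes as the rod.
- rod_rest (a point): Where rod_grip is when the rod hangs in its fixed white fork stand. Two prongs (top 104 mm above the table, 38 mm below this point, 8 mm thick) carry the rod's collar; the slot between is 14 mm wide, open to the stand's -x (prong ends 12 mm away), closed 8 mm to +x; low post behind. The rod leaves or enters raised 6 mm or more, moving level along x. Axes: x into the fork, z up.
- tile_top (a point): Centre of the top of the grey fired-clay drip tile, 100 x 100 mm, 12 mm thick, fixed.
- drain_hole (a point): Centre of the hole of the fixed drain stand, at the top face of its plate, 60 mm above the table: aluminium plate 96 x 96 x 8 mm on four thin legs, round hole 49 mm in diameter; the seated cup's body hangs in it, its collar on the plate (cup_center then 8 mm below this point).
- jar_low: bystander: small glass jar with a red lid, 52 mm wide, 55 mm high, origin under its base
- jar_tall: bystander: white jar with a red lid, 72 mm wide, 100 mm high, origin under its base
- jar_blue: bystander: glass jar with a blue lid, 68 mm wide, 75 mm high, origin under its base
- mug_a: bystander: white mug, 80 mm wide, 85 mm high, handle at +y, origin under its base
- mug_b: bystander: white mug, 76 mm wide, 80 mm high, handle at +y, origin under its base
- bowl: bystander: white bowl, 110 mm wide, 45 mm high, origin under its base
- bottle_s: bystander: small amber bottle, 40 mm wide, 90 mm high, origin under its base
Not all that is in view belongs to the job. There is more than one size of the part that bears rod_grip; the job needs the smaller.

How it is judged:
By the outcome, as a careful person would: the job done as asked, in the order asked, and still so for the second after the job is handed in, with the robot touching nothing.
It also fails if it takes over 72 s, if anything falls off the work surface, if the arm or the gripper's body presses on something with over 40 N, if the wrist force passes 120 N, or if a joint passes its speed limit or range.

## Robot

A 6-joint arm with a two-finger parallel gripper is mounted at the origin on the work surface. World frame = base frame: x ahead of the robot, y to its left, z up, the work surface at z = 0. Lengths are in m, angles in rad, forces in N, time in s.
With the tool pointing down it reaches from about 0.4 to 0.925 m from the base axis. Payload 12.5 kg.
Tool frame: the origin (TCP) lies on the centre line of the jaws, within the pads' length; the fingertips stand manip.tcp_to_tips ahead of it and the grasp point (between the pads) lies 6 mm ahead of it (manip.tcp_to_tips is the distance from the TCP to the fingertips, in m); z points along the fingers, y is the direction in which the jaws open and shut (so a half turn about z gives the same grasp; the last joint's range is limited). The gripper opens to 95 mm and grips with 3 to 60 N. Pads are 20 mm wide; open, the fingers measure 119 mm over their backs; the gripper's body (75 mm by 180 mm) begins 59 mm behind the grasp point.
Start: joints at [-1.431, 0.491, 1.559, -0, 1.092, -0.106], TCP at [0.152, -0.606, 0.24] pointing down, gripper open.
Joint ranges: [-3.1, 3.1], [-0.84, 2.19], [0.05, 2.79], [-1.13, 4.28], [0.06, 2.93], [-2.69, 2.69]. Speed limits (rad/s): [2.22, 2.22, 2.79, 3.14, 3.14, 3.14].

## Interface

Orientations are given as a unit quaternion [x, y, z, w].
In Python, from plant import manip, optics gives the robot as it stands.
- The arm moves only by the tool drive_tool, never from a script. Its argument "series" is text: rows parted by semicolons, each of 6 numbers parted by spaces: the shift along the world's x, y, z in cm, then the turn, a rotation vector about the world's x, y, z in degrees. In form: dx dy dz rx ry rz; .... A call has 1 to 5 rows; each row is the pose to reach, as a shift and turn from the pose commanded when the call began; what a row does not reach only later rows make up. A row lasts 1/8 s, in which the tool goes at most 62.5 mm and 10.7 degrees, less where a joint would pass 70% of its speed; a pose out of reach is approached as far as the arm can. A call with a gripper value outside its range is refused whole. "grip" is the gripper command: -1 is shut, 1 is fully open, values between are in proportion, set as the call begins (left out, the last holds). The fingers move at their own pace and stop on an object; "squeeze" is the grip in N (left out, the last holds). Time passes only in rows, so rows that repeat a pose let the fingers close. It gives the time, the measured TCP pose, the force and the opening at its end, in the units of the state.
- manip.sense(): the state, without advancing time (a new reading comes with each control period).
- optics.grab_frame(name): name is "scene" or "side" or "wrist"; returns a dict with "img" (480x640x3 uint8, red, green, blue), "intrinsics" (3x3 intrinsics, pixels), "world_to_cam" (4x4, takes a point from world to camera coordinates). Camera axes: x right, y down, z forward; pixel columns grow to the right and rows downward; lengths in m; the calibration is good to about 2 mm. A picture is of the moment at which its call begins. There is no depth.
- manip.finish_job(): hands the job in, once; it reports no verdict.
The state is a dict: "t": time; "q": joint angles; "dq": joint speeds; "effort": joint torques, N m; "eef_pos": TCP position; "tcp_rot": TCP orientation; "ft_force": force on the tool from outside, world axes, zero at the start; "moment": the same for the moment, N m; "grip_width": opening from 0.0 (shut) to 1.0 (fully open).
Only numpy, scipy, OpenCV 4.12 (cv2) and the standard library are available. Lean on these libraries where they do the work, as an engineer would, in place of code of your own. Each camera call takes 0.05 s, during which the arm holds its last target.

## Working session

There is one attempt and no reset: what is moved stays moved. The work goes in short steps, Python scripts to look and compute and a tool call to move; the robot and the scene stay as the last step left them, time stands still between calls to the robot, and variables do not carry over. Pictures are saved under pics/ and viewed, and the job is handed in when it is done.

Besides the shell and the picture viewer there is one more tool, called after "Emit:" by a JSON object that holds its "name" and its "arguments". drive_tool: Moves the arm, as the interface text tells. Its arguments: {"type":"object","properties":{"series":{"type":"string"},"grip":{"type":"number"},"squeeze":{"type":"number"}},"required":["series"]}

```bash
mkdir -p pics; ls; python3 - <<'E'
from plant import manip, optics
import cv2
s=manip.sense();print(s); print(manip.tcp_to_tips)
for n in ["scene","side","wrist"]:
    f=optics.grab_frame(n); cv2.imwrite(f"pics/{n}0.png",f["img"][:,:,::-1]); print(n,f["intrinsics"],f["world_to_cam"])
E
```

```text
pics
{'t': 0.0, 'q': array([-1.43057272e+00,  4.91545219e-01,  1.55947112e+00, -1.51036140e-06,
        1.09168328e+00, -1.05587130e-01]), 'dq': array([ 0.00030871, -0.00172069, -0.00016357, -0.00038767, -0.00064645,
       -0.00014021]), 'effort': array([-6.21535200e-04, -6.12642717e+01, -2.58184147e+01,  6.93274965e-02,
        4.82105208e-02, -1.26317859e-04]), 'eef_pos': array([ 0.1520874 , -0.6059832 ,  0.23906318]), 'tcp_rot': array([ 9.92456443e-01,  1.22596501e-01, -1.02547808e-05, -5.53391372e-04]), 'ft_force': array([ 0.2419318 , -0.18200633,  0.04405263]), 'moment': array([-0.01008712, -0.01715915,  0.0208373 ]), 'grip_width': 1.0003169467248192}
0.025
scene [[480.0518137    0.         332.01139082]
 [  0.         480.0518137  244.90650549]
 [  0.           0.           1.        ]] [[ 0.68019285  0.73301834  0.00467022 -0.37043256]
 [ 0.63292293 -0.58407303 -0.50820002 -0.22258794]
 [-0.36979218  0.3486299  -0.86122641  1.50249705]
 [ 0.          0.          0.          1.        ]]
side [[544.5655464    0.         319.77542611]
 [  0.         544.5655464  240.80943966]
 [  0.           0.           1.        ]] [[-9.73236252e-01 -2.29806560e-01 -3.77727792e-04  4.81318280e-01]
 [-1.40239045e-01  5.95216226e-01 -7.91233628e-01  1.33689969e-01]
 [ 1.82055508e-01 -7.70004278e-01 -6.11513862e-01  1.13115923e+00]
 [ 0.00000000e+00  0.00000000e+00  0.00000000e+00  1.00000000e+00]]
wrist [[333.9064965    0.         322.79060932]
 [  0.         333.9064965  240.14235807]
 [  0.           0.           1.        ]] [[ 0.24328982 -0.96995296 -0.00114877 -0.62421444]
 [-0.93088616 -0.23382326  0.28067356 -0.03074097]
 [-0.27250876 -0.06721565 -0.9598026   0.39211962]
 [ 0.          0.          0.          1.        ]]
```

View pics/scene0.png

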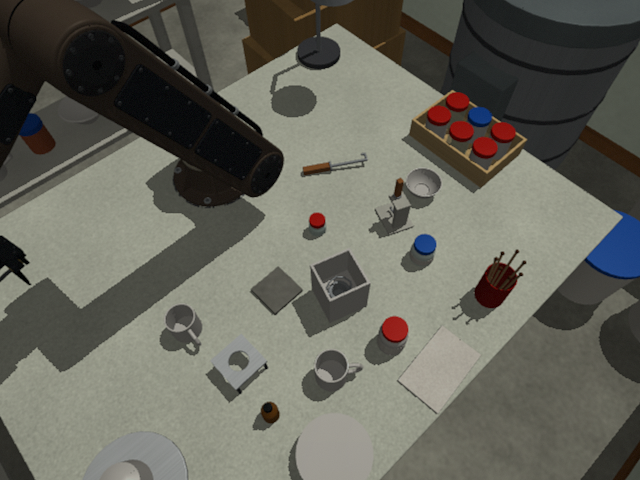

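View pics/side0.png

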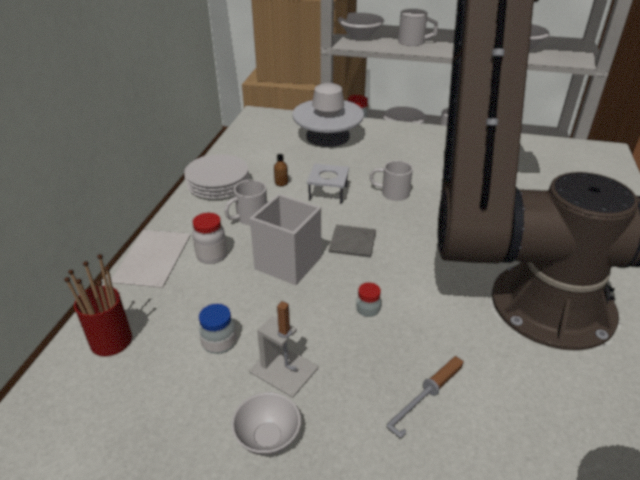

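View pics/wrist0.png

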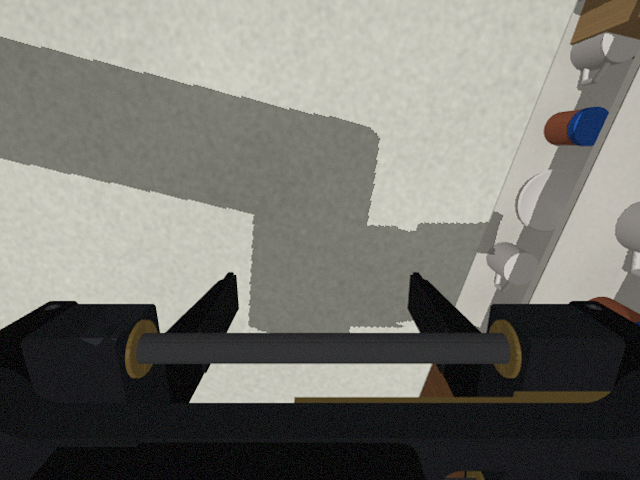

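The scene view (arm at left) shows two hook rods. One hangs in the white fork stand, scene (398,188) / side (284,318). The other lies on the table, scene (335,163) / side (425,395), and looks longer. Other things that could be confused:
- **Tile:** grey tile at scene (277,290), against the pale sheet at (440,368).
- **Drain stand:** (240,362), against the plates and turntable.
- **Tank:** (340,285).

I choose the hanging rod and will check it in close crops.

```bash
cat > h.py <<'E'
import numpy as np, cv2
from plant import manip, optics
from scipy.optimize import least_squares
def grab(n,name):
    f=optics.grab_frame(n); cv2.imwrite(f"pics/{name}.png",f["img"][:,:,::-1]); np.savez(f"pics/{name}.npz",K=f["intrinsics"],T=f["world_to_cam"]); return f
def cal(name):
    d=np.load(f"pics/{name}.npz"); return d["K"],d["T"]
def crop(name,x0,y0,x1,y1,k,out):
    im=cv2.imread(f"pics/{name}.png")[y0:y1,x0:x1]; im=cv2.resize(im,None,fx=k,fy=k,interpolation=cv2.INTER_CUBIC)
    for g in range((x0+9)//10*10,x1,10):
        X=(g-x0)*k; cv2.line(im,(X,0),(X,5 if g%50 else 14),(0,255,255),1)
        if g%20==0: cv2.putText(im,str(g),(X+1,14),0,.35,(0,255,255),1)
    for g in range((y0+9)//10*10,y1,10):
        Y=(g-y0)*k; cv2.line(im,(0,Y),(5,Y),(0,255,255),1)
        if g%20==0: cv2.putText(im,str(g),(6,Y+4),0,.35,(0,255,255),1)
    cv2.imwrite(f"pics/{out}.png",im)
def ray(name,uv):
    K,T=cal(name); R=T[:3,:3]; c=-R.T@T[:3,3]; d=R.T@np.linalg.inv(K)@np.array([uv[0],uv[1],1.]); return c,d
def atz(name,uv,z):
    c,d=ray(name,uv); return c+d*(z-c[2])/d[2]
def proj(name,p):
    K,T=cal(name); q=T[:3,:3]@np.array(p)+T[:3,3]; q=K@q; return q[:2]/q[2]
def tri(*obs):
    A=np.zeros((3,3));b=np.zeros(3)
    for n,uv in obs:
        c,d=ray(n,uv); d=d/np.linalg.norm(d); M=np.eye(3)-np.outer(d,d); A+=M;b+=M@c
    p=np.linalg.solve(A,b); return p,[np.round(proj(n,p)-uv,1) for n,uv in obs]
E
python3 - <<'E'
from h import *
grab("scene","scene1");grab("side","side1")
crop("scene1",360,160,460,240,8,"c1")
crop("side1",240,280,330,400,6,"c2")
crop("scene1",240,240,380,330,5,"c3")
crop("side1",240,190,380,285,5,"c4")
crop("scene1",200,330,280,400,8,"c5")
crop("side1",295,155,360,210,10,"c6")
E
```

```text
(no output)
```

View pics/c1.png

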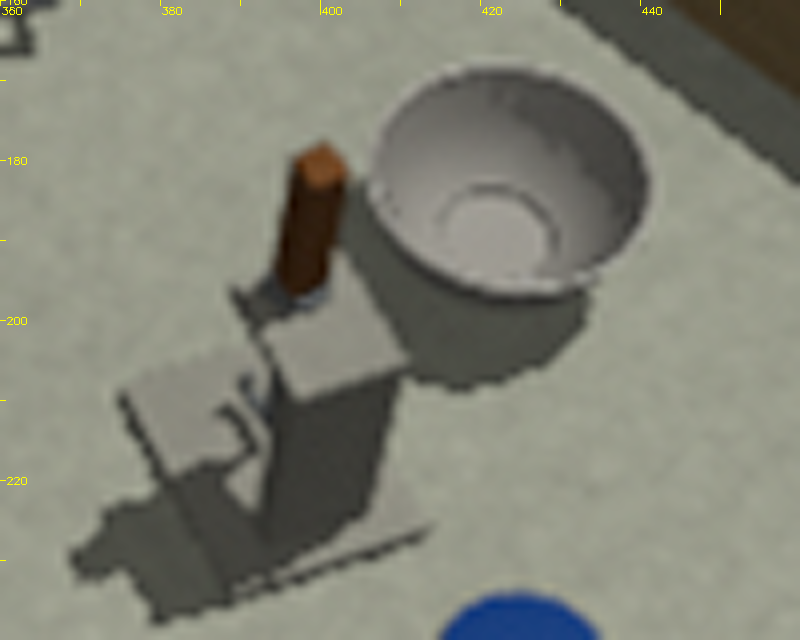

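View pics/c2.png

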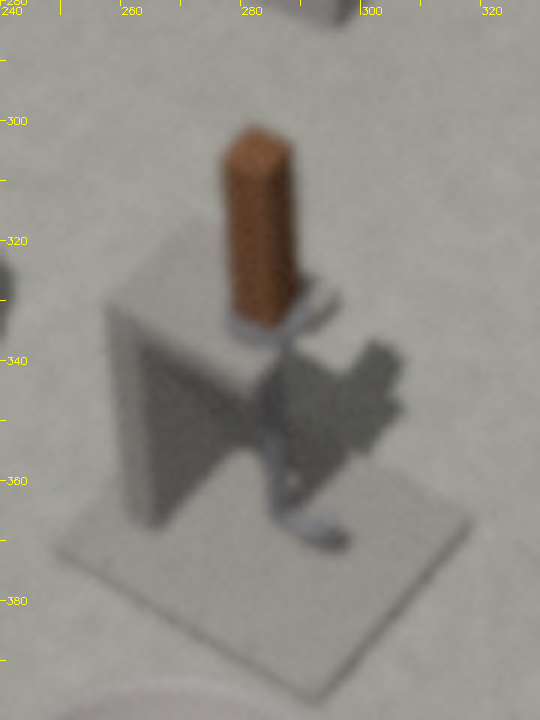

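View pics/c3.png

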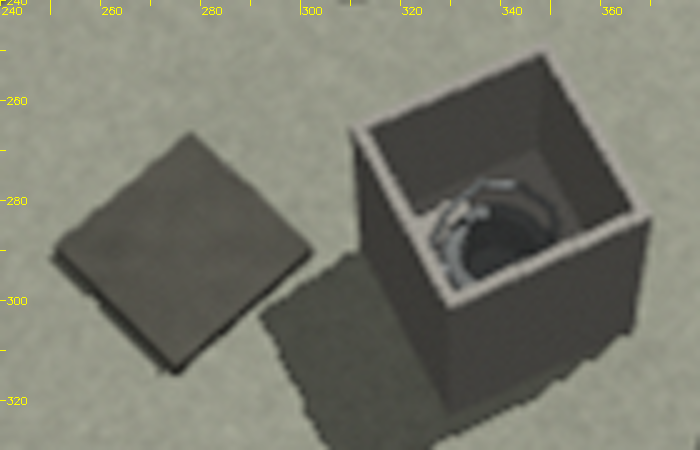

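View pics/c4.png

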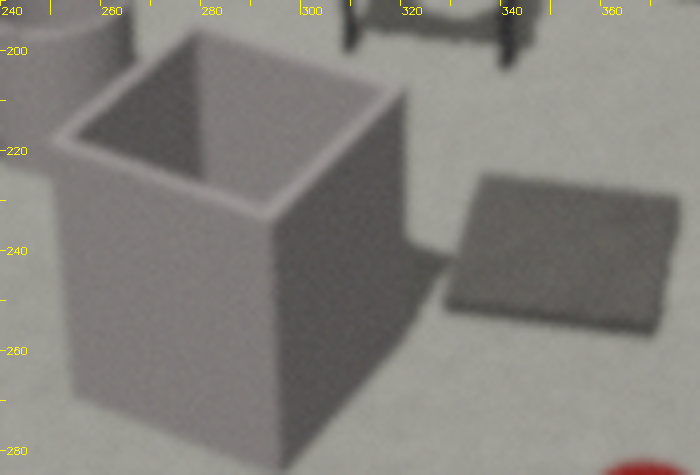

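View pics/c5.png

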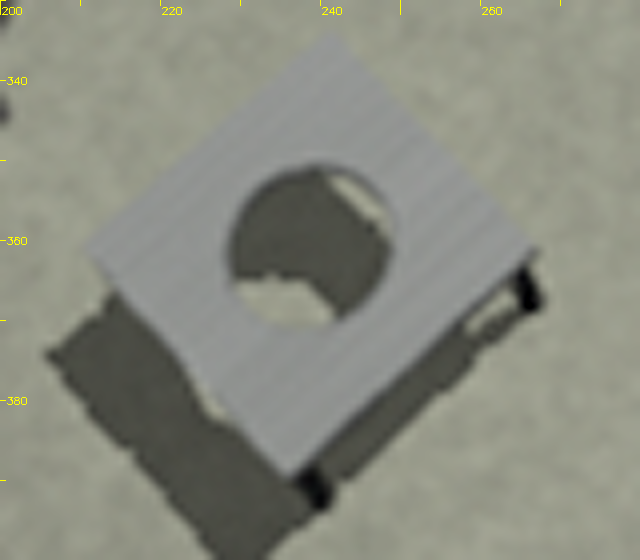

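View pics/c6.png

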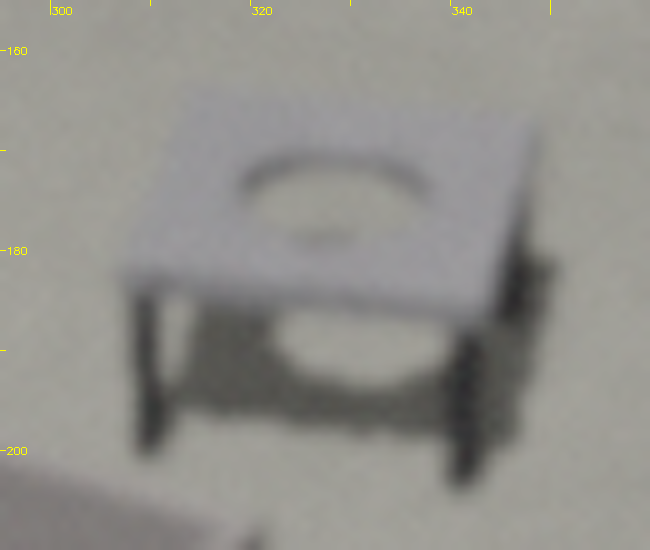

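```bash
python3 - <<'E'
from h import *
np.set_printoptions(precision=4,suppress=True)
print("handle top", tri(("scene1",(399.8,180.7)),("side1",(282.3,304.3))), atz("scene1",(399.8,180.7),.172),atz("side1",(282.3,304.3),.172))
def sq(n,c,z):
    P=np.array([atz(n,u,z) for u in c]); d=P[1]-P[0]; print(n,"ctr",P.mean(0)[:2],"sides",[round(np.linalg.norm(P[(i+1)%4]-P[i]),4) for i in range(4)],"ang",[round(np.degrees(np.arctan2(*(P[(i+1)%4]-P[i])[1::-1]))%90,1) for i in range(4)],"edge01",np.degrees(np.arctan2(d[1],d[0])))
sq("scene1",[(250,290),(276.5,266),(303,290),(275,314.5)],.012)
sq("side1",[(336,225),(376.5,229.5),(371.5,255.5),(328.5,251)],.012)
sq("scene1",[(310.5,266),(349,250.5),(370,284),(331,302)],.140)
sq("side1",[(249.5,218),(279,195.5),(321.5,208),(293,234)],.140)
sq("scene1",[(210.5,361),(242,333.5),(267,361.5),(236.5,389.5)],.060)
sq("side1",[(315,164),(349,168),(343,186.5),(307,183)],.060)
# hole
print(atz("scene1",(238.8,360.7),.06),atz("side1",(328,174),.06))
# fork base side: corners
for u in [(249,371.5),(293,397),(319,367)]: print("base",atz("side1",u,.0))
for u in [(375,209),(392,235)]: print("base sc",atz("scene1",u,.0))
# fork top plate
for u in [(392.5,202),(397,210.5),(411,205),(401.5,190)]: print("plate sc",atz("scene1",u,.104))
for u in [(257,330.5),(281,346),(274,317)]: print("plate side",atz("side1",u,.104))
print("hook",tri(("scene1",(391,210)),("side1",(296,369))), atz("side1",(286,366),.025),atz("side1",(297,369),.025))
E
```

```text
handle top (array([0.4897, 0.2936, 0.1715]), [array([-0.6, -0.2]), array([-1. ,  0.2])]) [0.4915 0.2938 0.172 ] [0.4881 0.2932 0.172 ]
scene1 ctr [ 0.4466 -0.1136] sides [np.float64(0.0989), np.float64(0.1046), np.float64(0.0999), np.float64(0.0999)] ang [np.float64(4.7), np.float64(3.2), np.float64(2.0), np.float64(2.6)] edge01 94.70699796796269
side1 ctr [ 0.4393 -0.109 ] sides [np.float64(0.0995), np.float64(0.1015), np.float64(0.0992), np.float64(0.1036)] ang [np.float64(2.5), np.float64(2.1), np.float64(3.8), np.float64(2.3)] edge01 -177.48095324429588
scene1 ctr [ 0.5768 -0.0039] sides [np.float64(0.1052), np.float64(0.1049), np.float64(0.105), np.float64(0.1084)] ang [np.float64(72.0), np.float64(74.9), np.float64(73.8), np.float64(74.9)] edge01 71.98570451696094
side1 ctr [ 0.5687 -0.0019] sides [np.float64(0.103), np.float64(0.106), np.float64(0.1089), np.float64(0.1083)] ang [np.float64(70.0), np.float64(75.7), np.float64(71.5), np.float64(72.4)] edge01 -109.99874868611495
scene1 ctr [ 0.5512 -0.3077] sides [np.float64(0.0966), np.float64(0.0958), np.float64(0.0928), np.flo
[... 181 characters left out ...]
95), np.float64(0.0934), np.float64(0.0996)] ang [np.float64(0.0), np.float64(1.6), np.float64(2.8), np.float64(1.8)] edge01 -179.9721487565743
[ 0.5504 -0.3077  0.06  ] [ 0.5459 -0.3118  0.06  ]
base [0.5549 0.3075 0.    ]
base [0.4617 0.3426 0.    ]
base [0.4327 0.268  0.    ]
base sc [0.4365 0.2759 0.    ]
base sc [0.5341 0.2469 0.    ]
plate sc [0.4977 0.2703 0.104 ]
plate sc [0.5257 0.2586 0.104 ]
plate sc [0.5392 0.3003 0.104 ]
plate sc [0.4864 0.3188 0.104 ]
plate side [0.5348 0.2984 0.104 ]
plate side [0.4848 0.3224 0.104 ]
plate side [0.5159 0.261  0.104 ]
hook (array([0.4732, 0.2973, 0.0161]), [array([-1.6, -0.6]), array([-2.7,  0.7])]) [0.4859 0.2993 0.025 ] [0.465  0.3012 0.025 ]
```

The crops confirm the hanging rod: wooden handle, its collar on the fork and hook toe toward the stand's open side. The tile, tank and drain stand are also located, though the two cameras disagree by about 6 mm. I'll move the wrist camera above the tank for a finer view of the cup.

```bash
python3 - <<'E'
from h import *
from scipy.spatial.transform import Rotation as R
s=manip.sense(); f=grab("wrist","w1"); T=f["world_to_cam"]
Rt=R.from_quat(s["tcp_rot"]).as_matrix(); c=-T[:3,:3].T@T[:3,3]
print(Rt); print("cam in tool",Rt.T@(c-s["eef_pos"])); print("cam axes in tool\n",Rt.T@T[:3,:3].T)
E
```

```text
[[ 9.69943181e-01  2.43331507e-01 -6.19416934e-05]
 [ 2.43331509e-01 -9.69943068e-01  4.71581490e-04]
 [ 5.46707187e-05 -4.72479617e-04 -9.99999887e-01]]
cam in tool [ 0.08051246 -0.00028072 -0.14513861]
cam axes in tool
 [[-4.43993059e-05 -9.59772902e-01 -2.80777447e-01]
 [ 9.99999987e-01  7.12115771e-07 -1.60564088e-04]
 [ 1.54305007e-04 -2.80777450e-01  9.59772890e-01]]
```

Emit:
{"name": "drive_tool", "arguments": {"series": "4 6 3 0 0 0; 8 12 6 0 0 0; 12 18 9 0 0 0; 16 23 12 0 0 0; 20 28 15 0 0 0"}}

```text
t: 0.92
eef_pos: [0.3177, -0.3699, 0.3643]
tcp_rot: [0.992, 0.122, 0.0, 0.0]
ft_force: [1.8, 0.0, -0.3]
grip_width: 1.001
```

Emit:
{"name": "drive_tool", "arguments": {"series": "3 6 0 0 0 0; 6 12 0 0 0 0; 9 18 -1 0 0 0; 12 24 -2 0 0 0; 14 30 -3 0 0 0"}}

```text
t: 1.55
eef_pos: [0.4504, -0.0892, 0.3365]
tcp_rot: [0.992, 0.123, 0.0, 0.0]
ft_force: [-0.2, -0.7, 0.1]
grip_width: 1.002
```

Emit:
{"name": "drive_tool", "arguments": {"series": "0 0.5 0 0 0 0; 0 0.5 0 0 0 0; 0 0.5 0 0 0 0"}}

```text
t: 1.92
eef_pos: [0.4495, -0.0872, 0.3368]
tcp_rot: [0.993, 0.122, 0.0, 0.0]
ft_force: [-0.7, 1.5, -0.2]
grip_width: 1.003
```

```bash
python3 - <<'E'
from h import *
print(manip.sense()["eef_pos"])
grab("wrist","w2")
E
```

```text
[ 0.44953515 -0.08718994  0.33678549]
```

View pics/w2.png

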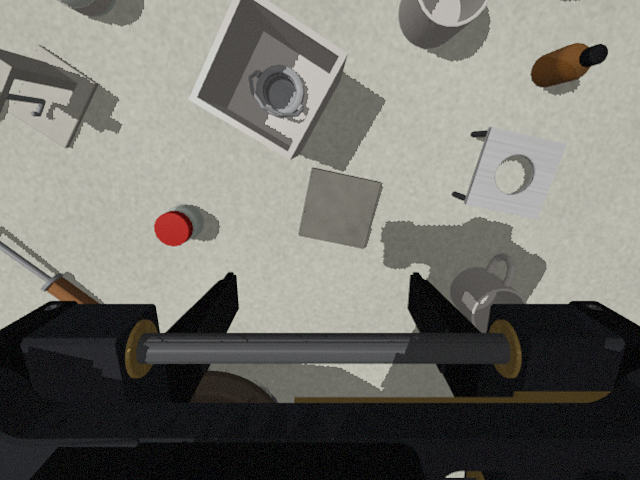

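```bash
python3 - <<'E'
from h import *
crop("w2",180,0,390,160,3,"c7")
im=cv2.imread("pics/w2.png")
crop("w2",230,40,330,140,6,"c8")
crop("w2",0,30,130,160,5,"c9")
E
```

```text
(no output)
```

View pics/c8.png

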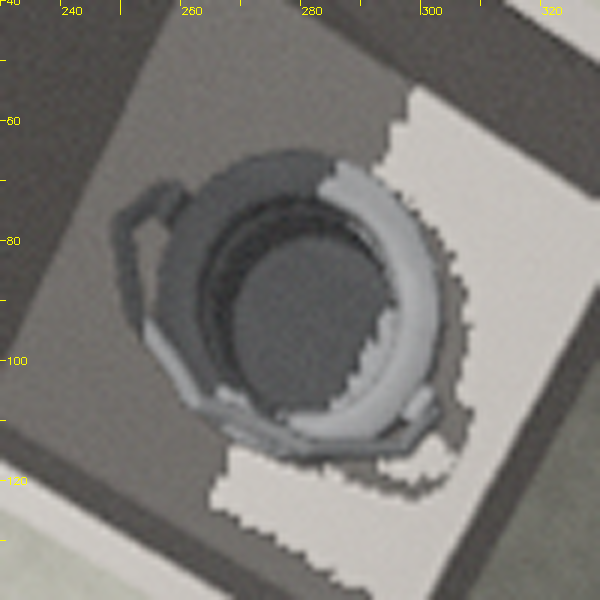

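Emit:
{"name": "drive_tool", "arguments": {"series": "4 4 0 0 0 0; 8 8 0 0 0 0; 8 8 0 0 0 0;8 8 0 0 0 0"}}

```text
t: 2.48
eef_pos: [0.5294, -0.007, 0.3364]
tcp_rot: [0.993, 0.122, -0.0, 0.0]
ft_force: [-0.3, -0.2, -0.3]
grip_width: 1.001
```

```bash
python3 - <<'E'
from h import *
print(manip.sense()["eef_pos"])
grab("wrist","w3")
E
```

```text
[ 0.52938686 -0.00704866  0.33638575]
```

View pics/w3.png

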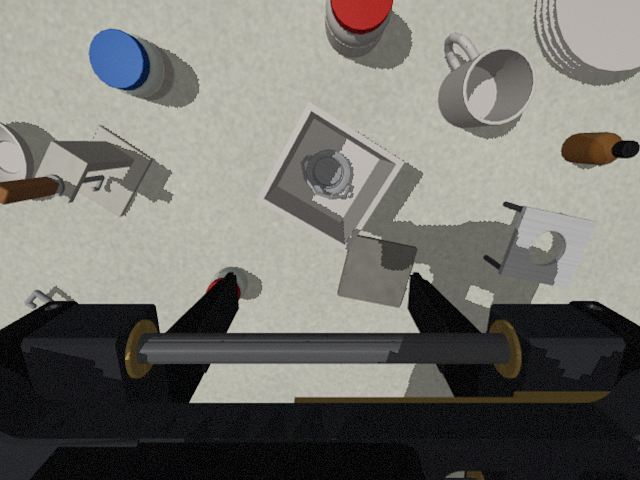

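The wrist view shows the tank at (335,172), with the cup inside at (328,175) and its bail folded toward lower-left. The tile is at (378,268), the drain stand at (548,247) and the fork with rod at (75,180). I'll enlarge it.

```bash
python3 - <<'E'
from h import *
crop("w3",255,95,410,250,4,"c10")
crop("w3",290,135,370,215,8,"c11")
crop("w3",0,120,170,230,4,"c12")
E
```

```text
(no output)
```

View pics/c10.png

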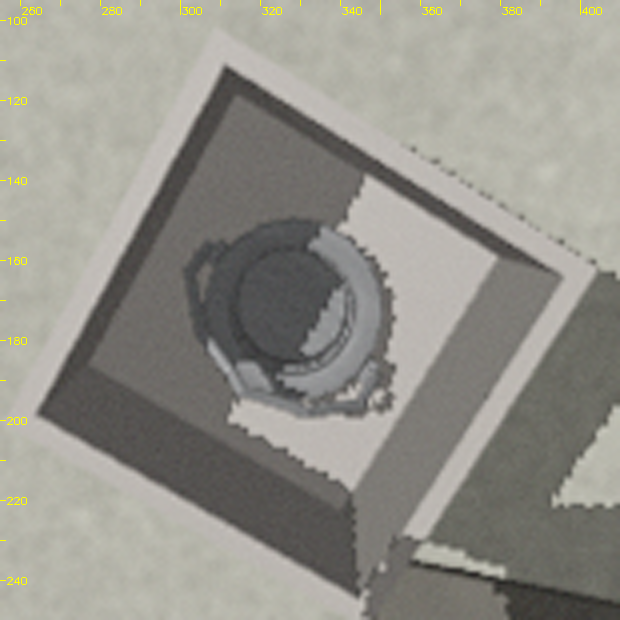

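View pics/c11.png

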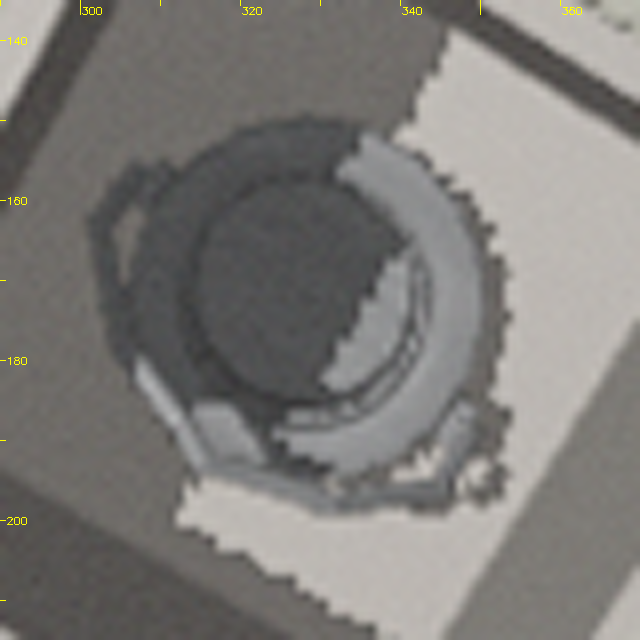

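View pics/c12.png

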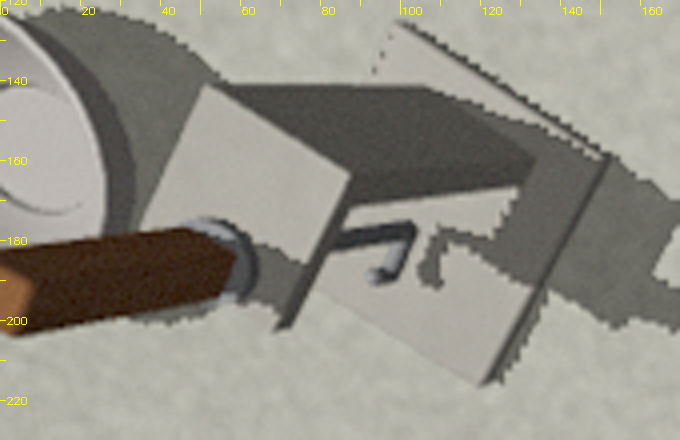

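```bash
cat > cupfit.py <<'E'
from h import *
def pts(x,y,a,th=np.radians(40)):
    c,s=np.cos(a),np.sin(a); hz=.048
    def W(px,py,pz): return np.array([x+c*px-s*py,y+s*px+c*py,hz+pz])
    return dict(crown=W(-.04*np.cos(th),0,.04*np.sin(th)),hinge=W(0,0,0),l1=W(0,.0335,0),l2=W(0,-.0335,0))
obs={"w3":dict(hinge=(328,172),crown=(315,193),l1=(308,157),l2=(348.5,186)),
     "w2":dict(hinge=(280,90),crown=(263,107.5),l1=(258,72),l2=(301,106))}
def fit(ns,swap):
    def res(p):
        P=pts(*p); r=[]
        for n in ns:
            for k,u in obs[n].items():
                kk={"l1":"l2","l2":"l1"}.get(k,k) if swap else k
                r+=list(proj(n,P[kk])-u)
        return r
    best=min((least_squares(res,[.57,0,a]) for a in np.arange(0,6.28,.8)),key=lambda r:r.cost)
    return best
if __name__=="__main__":
    np.set_printoptions(precision=4,suppress=True)
    for ns in (["w3"],["w2"],["w2","w3"]):
        b=min((fit(ns,s) for s in (0,1)),key=lambda r:r.cost); print(ns,b.x[:2],np.degrees(b.x[2]),b.cost,np.array(b.fun).reshape(-1,2).tolist()); P=pts(*b.x); print(P["crown"])
    inner=[(311,112),(396,163),(344,244.),(265,198)]
    A=np.array([atz("w3",u,.14) for u in inner]); print("tank",A.mean(0),[np.degrees(np.arctan2(*(A[(i+1)%4]-A[i])[1::-1])) for i in range(4)],[np.linalg.norm(A[(i+1)%4]-A[i]) for i in range(4)])
    A=np.array([atz("w2",u,.012) for u in [(314,168),(382,182),(367,248),(299,235)]]); print("tile",A.mean(0),[np.degrees(np.arctan2(*(A[(i+1)%4]-A[i])[1::-1])) for i in range(4)],[np.linalg.norm(A[(i+1)%4]-A[i]) for i in range(4)])
    print("drain hole",atz("w2",(515,174),.06),atz("w3",(548,247),.06))
E
python3 cupfit.py
```

```text
['w3'] [ 0.5745 -0.003 ] 338.9135391117649 3.22620651072913 [[0.5665264585543923, -0.5397883132110621], [-0.5994737859035126, 1.0781690622848714], [-1.1139703957564393, -1.107525189561585], [1.2022034279179366, 0.636739234734506]]
[0.546  0.008  0.0737]
['w2'] [ 0.5748 -0.0032] 337.35423933061725 5.93765990078579 [[0.17922106701843177, -0.9563356529651372], [-0.8061482985488055, 1.4696587217572414], [-1.229614385052571, -1.3863756512073024], [1.9386956588149928, 0.9624552208747446]]
[0.5466 0.0086 0.0737]
['w2', 'w3'] [ 0.5747 -0.0031] -21.935481872563997 9.62874536172416 [[0.06779907049946132, -0.8677906624782281], [-0.6434825882706718, 1.7713867418855926], [-1.53363720534486, -0.982428507681135], [2.0253654130189602, 0.7526623998464714], [0.6871187737108357, -0.64713734255281], [-0.7786567989910509, 0.7527340479346094], [-0.768861410450711, -1.5482962644068436], [1.092707761453937, 0.846123277367866]]
[0.5463 0.0083 0.0737]
tank [ 0.5722 -0.0024  0.14  ] [np.float64(-105.44200720341391), np.float64(163.23531216711586), np.float64(72.97244660240867), np.float64(-16.123369413391348)] [np.float64(0.09689589247153134), np.float64(0.09840653755033173), np.float64(0.09579951674706678), np.float64(0.0957363647589157)]
tile [ 0.445  -0.1141  0.012 ] [np.float64(-87.43167365235414), np.float64(-176.18442398076053), np.float64(92.72924621383068), np.float64(0.7223668499408863)] [np.float64(0.09665598043687954), np.float64(0.098151618459338), np.float64(0.1019646690857238), np.float64(0.09846583895849038)]
drain hole [ 0.549  -0.3087  0.06  ] [ 0.5507 -0.3085  0.06  ]
```

The cup is at (0.575, -0.003) with yaw about -21°, so its bail is folded toward azimuth 159°. The hook toe already points that way. Next I go over the rod with the jaws along the rod's x.

Emit:
{"name": "drive_tool", "arguments": {"series": "-1 6 0 0 0 10; -2 12 0 0 0 20; -3 18 0 0 0 30; -4 24 0 0 0 40; -4 30 0 0 0 50"}}

```text
t: 3.15
eef_pos: [0.4892, 0.2943, 0.3374]
tcp_rot: [0.847, 0.532, 0.001, 0.0]
ft_force: [1.2, 0.1, 0.2]
grip_width: 1.002
```

Emit:
{"name": "drive_tool", "arguments": {"series": "0 0 0 0 0 8; 0 0 0 0 0 8; 0 0 0 0 0 8; 0 0 0 0 0 8"}}

```text
t: 3.65
eef_pos: [0.49, 0.2929, 0.3368]
tcp_rot: [0.81, 0.587, 0.0, 0.0]
ft_force: [-0.3, -0.4, 0.0]
grip_width: 0.997
```

```bash
python3 - <<'E'
from h import *
s=manip.sense();print(s["eef_pos"],s["tcp_rot"],s["q"])
grab("wrist","w4")
E
```

```text
[0.49000131 0.29292025 0.33681994] [8.09590398e-01 5.86995187e-01 1.84738880e-04 6.07166400e-05] [ 4.23121803e-01  3.28943805e-01  1.55695414e+00 -4.62615093e-05
  1.25530828e+00  7.39247843e-01]
```

View pics/w4.png

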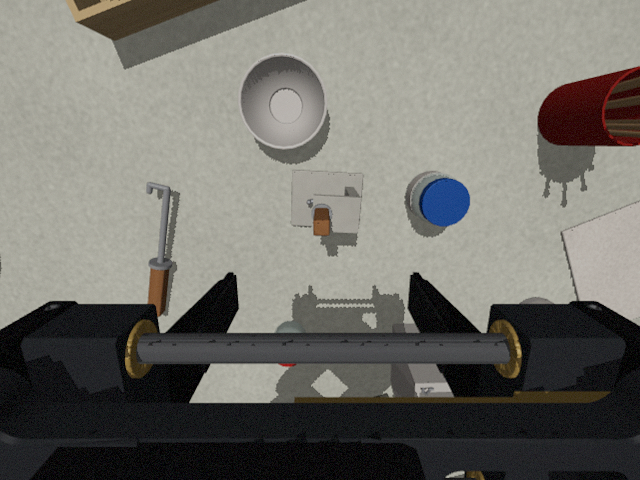

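```bash
python3 - <<'E'
from h import *
crop("w4",280,160,380,260,7,"c13")
E
```

```text
(no output)
```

View pics/c13.png

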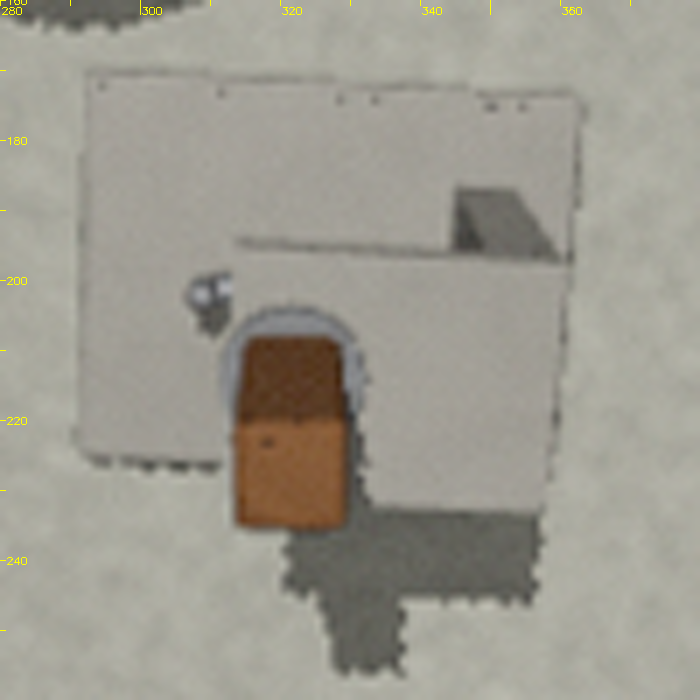

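```bash
python3 - <<'E'
from h import *
A=np.array([atz("w4",u,.172) for u in [(313.7,220),(329.7,220),(329,235.3),(313.4,234.7)]]); print(A,A.mean(0))
def az(u,v,z):
    d=atz("w4",v,z)-atz("w4",u,z); return np.degrees(np.arctan2(d[1],d[0])),np.linalg.norm(d)
print(az((313.5,194.3),(361,197.5),.104),az((292,170),(364,173.3),0),az((361,197.5),(357.5,233),.104))
print("hook tip",atz("w4",(309,201.5),.029), "plate corners",[atz("w4",u,.104) for u in [(361,197.5),(357.5,233),(313.5,194.3)]])
print("expected grip centre px", )
E
```

```text
[[0.48556833 0.30441851 0.172     ]
 [0.50002182 0.29968734 0.172     ]
 [0.49477384 0.28552828 0.172     ]
 [0.48068461 0.29077164 0.172     ]] [0.49026215 0.29510144 0.172     ]
(np.float64(-21.982926078833984), np.float64(0.05410747233307775)) (np.float64(-20.694899008337345), np.float64(0.10228464645531327)) (np.float64(-111.88842463062588), np.float64(0.0418899988571689))
hook tip [0.47391453 0.30113172 0.029     ] plate corners [array([0.53846282, 0.29833408, 0.104     ]), array([0.52284621, 0.25946387, 0.104     ]), array([0.4882892 , 0.31858815, 0.104     ])]
expected grip centre px
```

Emit:
{"name": "drive_tool", "arguments": {"series": "0 0.2 -6 0 0 -3; 0 0.2 -12 0 0 -3; 0 0.2 -17 0 0 -3; 0 0.2 -18.8 0 0 -3; 0 0.2 -18.8 0 0 -3"}}

```text
t: 4.32
eef_pos: [0.4895, 0.2954, 0.1475]
tcp_rot: [0.824, 0.566, -0.001, -0.0]
ft_force: [0.3, 0.1, 0.1]
grip_width: 0.999
```

```bash
python3 - <<'E'
from h import *
s=manip.sense();print(s["eef_pos"],s["tcp_rot"])
grab("wrist","w5");grab("side","s5")
crop("s5",200,240,400,400,4,"c14")
E
```

```text
[0.4894977  0.29537264 0.14749747] [ 8.24075175e-01  5.66479144e-01 -1.20813516e-03 -1.62009944e-04]
```

View pics/w5.png

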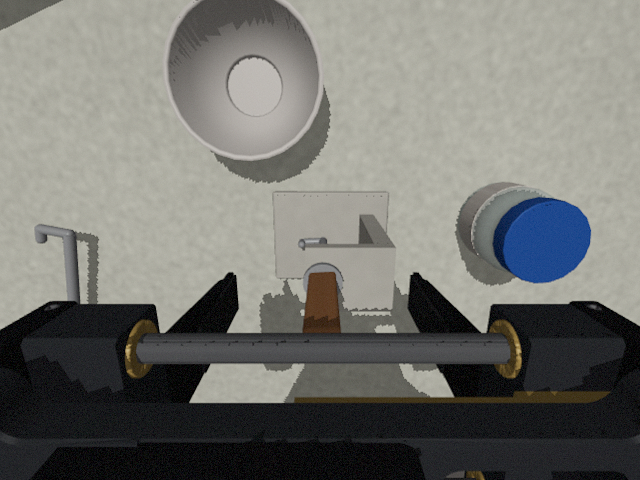

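View pics/c14.png

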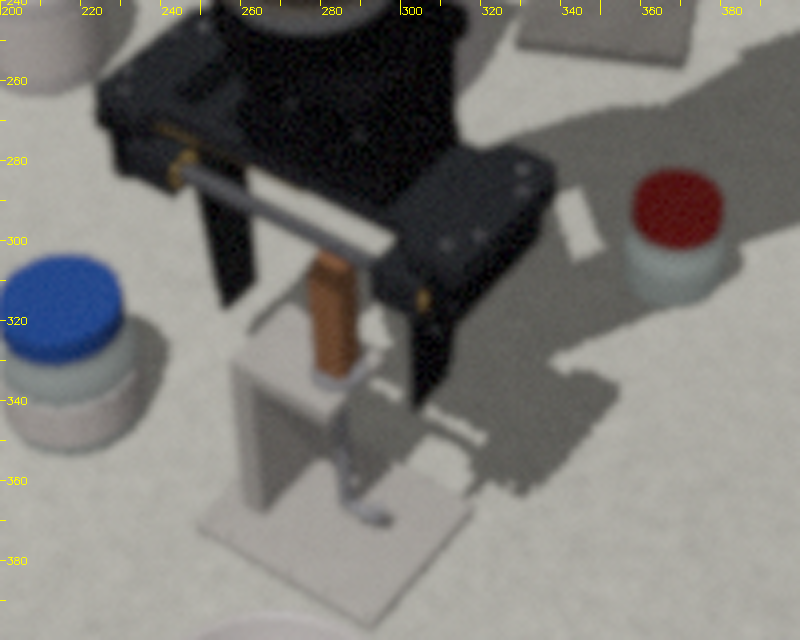

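The handle sits between the fingers at wrist (322,300), midway between the fingertips at 236 and 412. I'm closing.

Emit:
{"name": "drive_tool", "arguments": {"series": "0 0 0 0 0 0; 0 0 0 0 0 0; 0 0 0 0 0 0; 0 0 0 0 0 0; 0 0 0 0 0 0", "grip": -1, "squeeze": 40}}

```text
t: 5.05
eef_pos: [0.4897, 0.2959, 0.1486]
tcp_rot: [0.824, 0.567, 0.0, 0.0]
ft_force: [0.2, -0.8, -0.7]
grip_width: 0.535
```

Emit:
{"name": "drive_tool", "arguments": {"series": "0 0 0 0 0 0; 0 0 0 0 0 0; 0 0 0 0 0 0; 0 0 0 0 0 0; 0 0 0 0 0 0"}}

```text
t: 5.68
eef_pos: [0.4897, 0.2959, 0.1486]
tcp_rot: [0.824, 0.567, 0.0, 0.0]
ft_force: [0.8, -0.0, -1.1]
grip_width: 0.166
```

Emit:
{"name": "drive_tool", "arguments": {"series": "0 0 0 0 0 0; 0 0 0 0 0 0"}}

```text
t: 5.92
eef_pos: [0.4897, 0.2959, 0.1486]
tcp_rot: [0.824, 0.567, 0.0, 0.0]
ft_force: [0.4, 1.0, -0.2]
grip_width: 0.17
```

Emit:
{"name": "drive_tool", "arguments": {"series": "0 0 0.5 0 0 0; 0 0 1.0 0 0 0; -1.4 0.55 1.0 0 0 0; -2.8 1.1 1.0 0 0 0; -4.2 1.65 1.0 0 0 0"}}

```text
t: 6.55
eef_pos: [0.4463, 0.3129, 0.1585]
tcp_rot: [0.824, 0.567, -0.0, 0.0]
ft_force: [0.4, -0.0, -1.6]
grip_width: 0.162
```

```bash
python3 - <<'E'
from h import *
s=manip.sense();print(s["eef_pos"],s["tcp_rot"])
grab("side","s6")
crop("s6",200,220,400,400,4,"c15")
E
```

```text
[0.44632034 0.3128744  0.15853746] [ 8.23603245e-01  5.67166359e-01 -1.26468327e-04  1.34841126e-06]
```

View pics/c15.png

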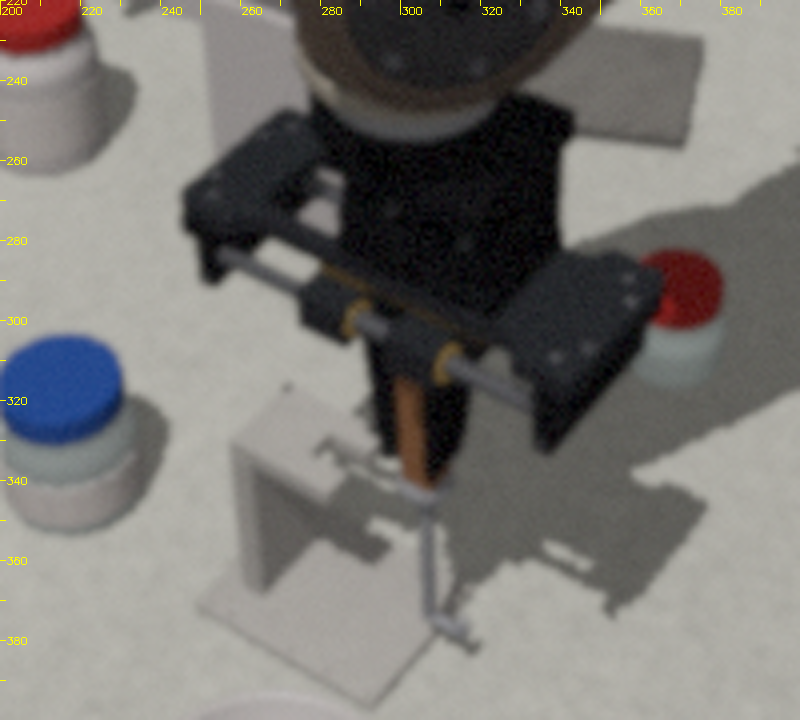

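Emit:
{"name": "drive_tool", "arguments": {"series": "0 0 6 0 0 0; 0 0 12 0 0 0; 1 -2 17 0 0 0; 3 -8 17.2 0 0 0; 5 -13.5 17.2 0 0 0"}}

```text
t: 7.22
eef_pos: [0.4976, 0.1764, 0.3313]
tcp_rot: [0.823, 0.568, 0.001, 0.0]
ft_force: [1.7, 0.8, -1.6]
grip_width: 0.165
```

Emit:
{"name": "drive_tool", "arguments": {"series": "2 -5 0 0 0 0; 4 -10 0 0 0 0; 6.5 -15 0 0 0 0; 7.6 -18 0 0 0 0; 7.6 -18 0 0 0 0"}}

```text
t: 7.85
eef_pos: [0.574, -0.0041, 0.33]
tcp_rot: [0.824, 0.566, -0.0, -0.0]
ft_force: [0.5, 0.1, -0.6]
grip_width: 0.164
```

```bash
python3 - <<'E'
from h import *
s=manip.sense();print(s["eef_pos"],s["tcp_rot"])
grab("wrist","w7");grab("side","s7");grab("scene","sc7")
E
```

```text
[ 0.57396274 -0.0040566   0.33000148] [ 8.24399004e-01  5.66008971e-01 -3.18191539e-04 -1.61183437e-04]
```

View pics/w7.png

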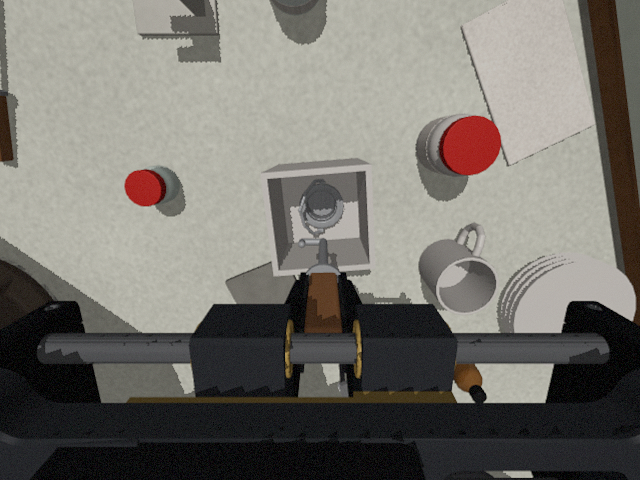

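View pics/s7.png

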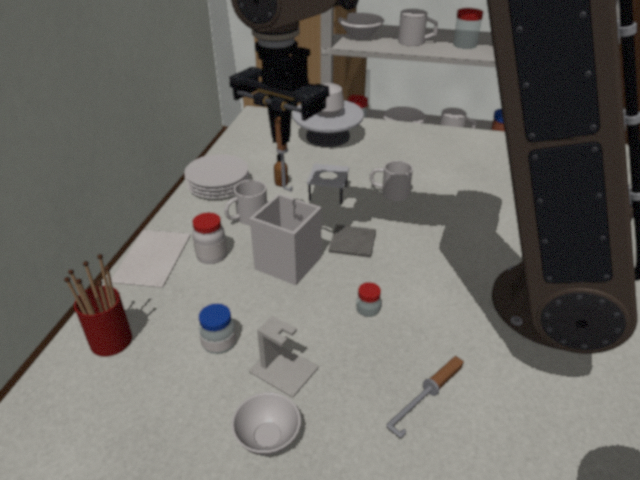

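View pics/sc7.png

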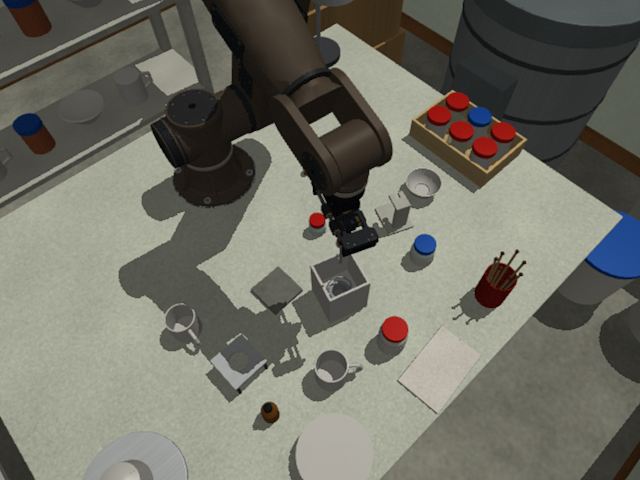

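```bash
python3 - <<'E'
from h import *
crop("w7",260,155,380,285,6,"c16")
C=np.array([.5747,-.0031,0]); u=np.array([.934,-.358,0]); v=np.array([.358,.934,0])
for nm,p in dict(crown=C-.0306*u+[0,0,.0737],hinge=C+[0,0,.048],l1=C+.0335*v+[0,0,.048],l2=C-.0335*v+[0,0,.048]).items(): print(nm,proj("w7",p))
s=manip.sense()["eef_pos"]
for d,z,nm in [(0,-.1196,"shank at toe"),(-.009,-.1266,"seat"),(-.0175,-.1196,"tiptop")]: print(nm,proj("w7",s+d*u+[0,0,z]))
E
```

```text
crown [297.43008262 209.96205414]
hinge [322.52247164 206.06091983]
l1 [322.47532306 179.9028931 ]
l2 [322.56760711 231.10207696]
shank at toe [320.18354029 241.24028384]
seat [309.59613325 238.90097363]
tiptop [298.9740529  241.27275764]
```

View pics/c16.png

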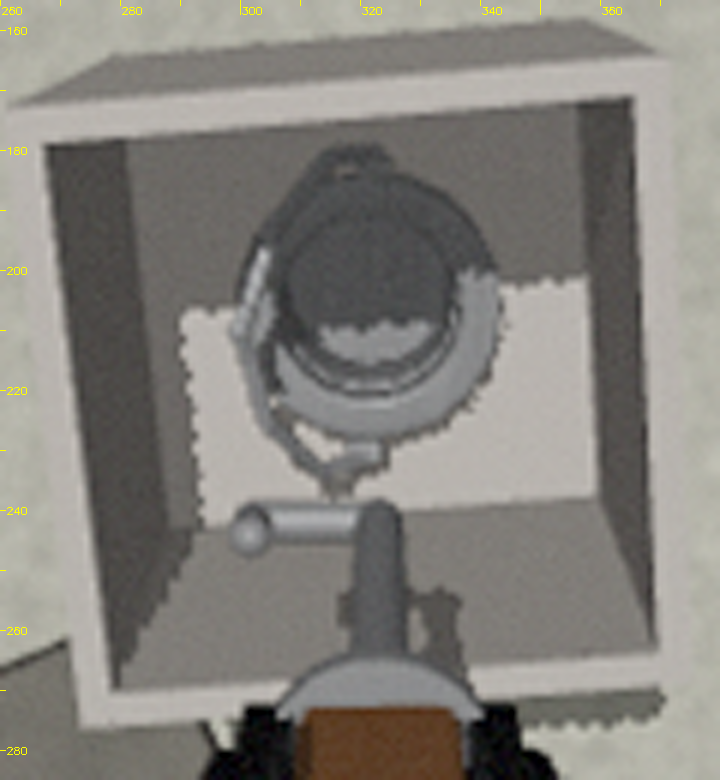

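Emit:
{"name": "drive_tool", "arguments": {"series": "0 0.1 -4 0 0 0; 0 0.1 -8 0 0 0; 0 0.1 -11.5 0 0 0; 0 0.1 -11.5 0 0 0; 0 0.1 -11.5 0 0 0"}}

```text
t: 8.62
eef_pos: [0.5742, -0.0009, 0.2171]
tcp_rot: [0.823, 0.567, 0.001, 0.001]
ft_force: [0.5, -0.4, -0.5]
grip_width: 0.167
```

```bash
cat > look.py <<'E'
from h import *
import sys
n=sys.argv[1]
s=manip.sense();print(s["eef_pos"],s["ft_force"])
grab("wrist",n)
x0,y0,x1,y1,k=map(int,sys.argv[2:7]); crop(n,x0,y0,x1,y1,k,n+"c")
C=np.array([.5747,-.0031,0]); u=np.array([.934,-.358,0]); v=np.array([.358,.934,0])
for nm,p in dict(crown=C-.0306*u+[0,0,.0737],hinge=C+[0,0,.048],l1=C+.0335*v+[0,0,.048],l2=C-.0335*v+[0,0,.048]).items(): print(nm,proj(n,p).round(1))
p0=s["eef_pos"]; d=p0-C; print("rel u,v mm",1e3*d@u,1e3*d@v)
for d,z,nm in [(0,-.1196,"shank at toe"),(-.009,-.1266,"seat"),(-.0175,-.1196,"tiptop")]: print(nm,proj(n,p0+d*u+[0,0,z]).round(1))
E
python3 look.py w8 240 120 400 260 5
```

```text
[ 0.57420197 -0.00090112  0.21706955] [ 0.52858406 -0.35363064 -0.52856734]
crown [289.  237.8]
hinge [323.  230.6]
l1 [323.1 196.2]
l2 [322.9 263. ]
rel u,v mm -1.2523597467025531 1.8754603724585246
shank at toe [321.7 243.5]
seat [311.1 241.1]
tiptop [300.5 243.5]
```

View pics/w8c.png

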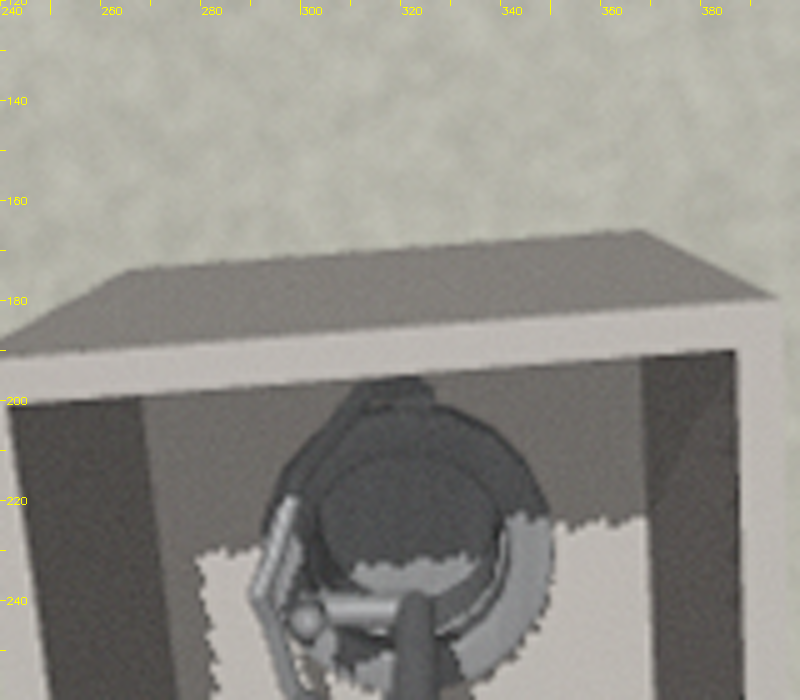

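Emit:
{"name": "drive_tool", "arguments": {"series": "-0.1 -0.3 -1 0 0 0; -0.1 -0.3 -2 0 0 0; -0.1 -0.3 -3 0 0 0; -0.1 -0.3 -3 0 0 0"}}

```text
t: 9.18
eef_pos: [0.5724, -0.0046, 0.1846]
tcp_rot: [0.824, 0.567, -0.001, -0.001]
ft_force: [0.4, -1.0, -1.0]
grip_width: 0.167
```

```bash
python3 look.py w9 240 160 400 300 5
```

```text
[ 0.57239604 -0.00461742  0.1845563 ] [ 0.35466932 -0.97943158 -1.03309739]
crown [286.  243.9]
hinge [324.1 235.3]
l1 [324.1 197.2]
l2 [324.  271.1]
rel u,v mm -1.6086633210929295 -2.2420865186997516
shank at toe [322.2 243.4]
seat [311.6 241. ]
tiptop [301.  243.4]
```

View pics/w9c.png

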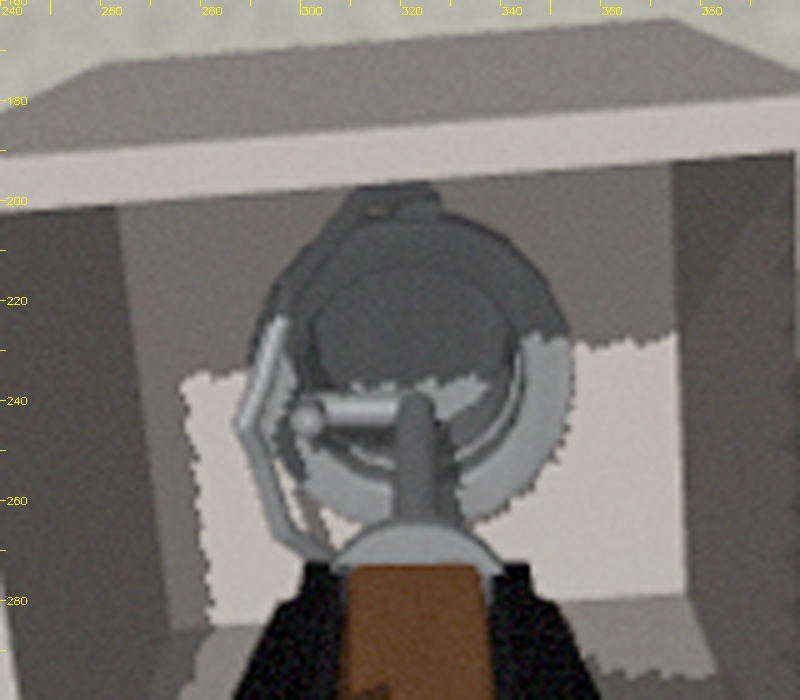

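Emit:
{"name": "drive_tool", "arguments": {"series": "-0.6 0.23 0 0 0 0; -1.2 0.45 0 0 0 0; -1.77 0.68 0 0 0 0; -1.77 0.68 0 0 0 0"}}

```text
t: 9.72
eef_pos: [0.5546, 0.0024, 0.1858]
tcp_rot: [0.824, 0.567, 0.0, 0.0]
ft_force: [0.8, -0.1, -0.7]
grip_width: 0.162
```

```bash
python3 look.py w10 240 160 400 300 5
```

```text
[0.55463624 0.0024283  0.18581488] [ 0.79137377 -0.100798   -0.67166633]
crown [309.6 243.8]
hinge [345.5 235.3]
l1 [346.3 197.3]
l2 [344.7 270.9]
rel u,v mm -20.718683017387264 -2.0193892230263746
shank at toe [321.9 243.5]
seat [311.3 241.1]
tiptop [300.8 243.4]
```

View pics/w10c.png

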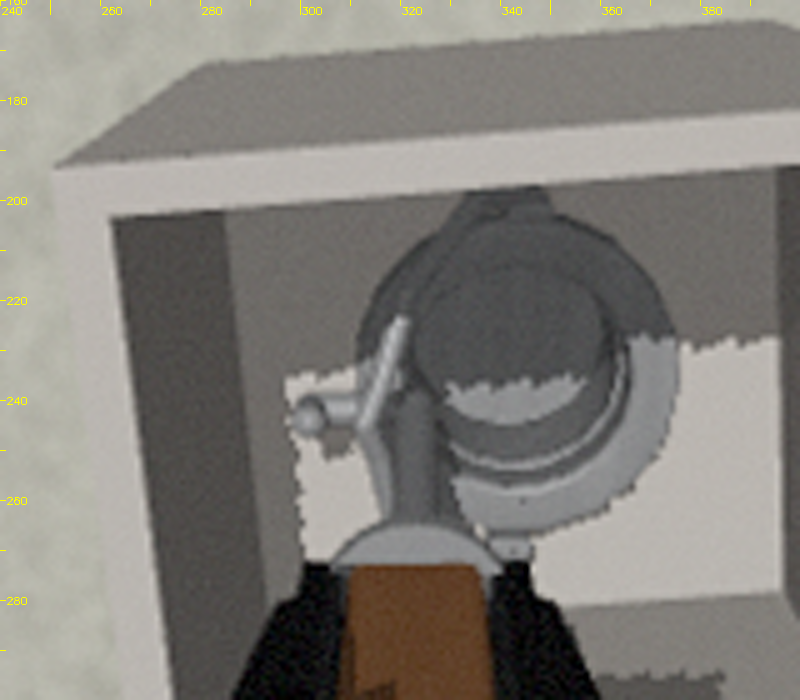

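The wire (313,243) lies over the toe, midway between the tip (302) and the shank (322). Next I raise the hook and swing the bail up along its arc.

Emit:
{"name": "drive_tool", "arguments": {"series": "0 0 0.6 0 0 0; 0 0 1.2 0 0 0; 0.2 -0.07 1.5 0 0 0; 0.4 -0.14 1.7 0 0 0; 0.4 -0.14 1.7 0 0 0"}}

```text
t: 10.4
eef_pos: [0.5592, 0.0007, 0.2026]
tcp_rot: [0.824, 0.567, 0.0, 0.0]
ft_force: [0.8, 0.4, -1.4]
grip_width: 0.164
```

```bash
python3 look.py w11 240 160 400 300 5
```

```text
[0.55921219 0.00073197 0.20260693] [ 0.77557176  0.44543242 -1.36638537]
crown [304.6 238.1]
hinge [339.  230.5]
l1 [339.6 194.4]
l2 [338.5 264.4]
rel u,v mm -15.837464503236115 -1.9655767806317712
shank at toe [321.9 243.4]
seat [311.3 241. ]
tiptop [300.8 243.4]
```

View pics/w11c.png

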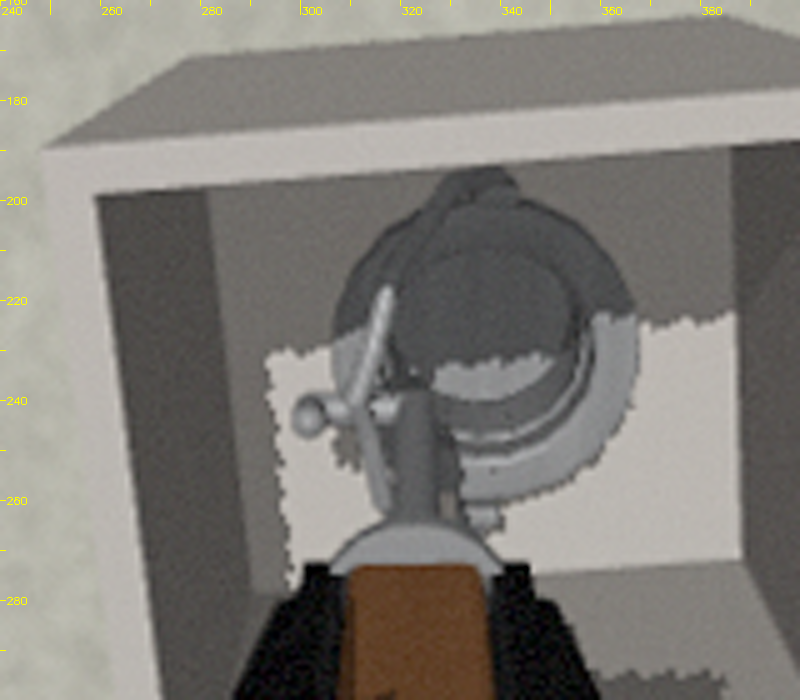

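Emit:
{"name": "drive_tool", "arguments": {"series": "0.56 -0.2 0.45 0 0 0; 1.2 -0.46 0.75 0 0 0; 1.65 -0.63 0.9 0 0 0; 2.1 -0.8 0.95 0 0 0; 2.1 -0.8 0.95 0 0 0"}}

```text
t: 11.08
eef_pos: [0.5802, -0.0073, 0.2119]
tcp_rot: [0.824, 0.567, -0.0, -0.0]
ft_force: [0.7, 0.6, -2.5]
grip_width: 0.167
```

```bash
python3 look.py w12 240 160 400 300 5
```

```text
[ 0.58019235 -0.00731744  0.21187236] [ 0.65537829  0.55367079 -2.49096008]
crown [279.7 235.1]
hinge [315.1 228. ]
l1 [314.9 192.9]
l2 [315.3 261.1]
rel u,v mm 6.639703445844872 -1.9728284291771918
shank at toe [321.9 243.4]
seat [311.3 241. ]
tiptop [300.8 243.4]
```

View pics/w12c.png

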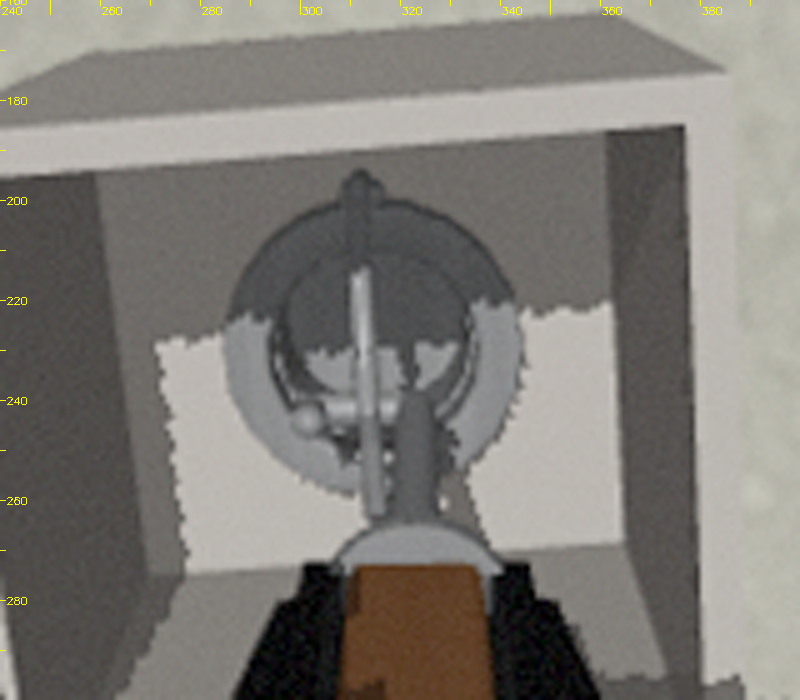

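Emit:
{"name": "drive_tool", "arguments": {"series": "0 0 0.4 0 0 0; 0 0 1 0 0 0; 0 0 2 0 0 0; 0 0 3.5 0 0 0; 0 0 5 0 0 0"}}

```text
t: 11.75
eef_pos: [0.5801, -0.0072, 0.2635]
tcp_rot: [0.824, 0.567, 0.0, 0.0]
ft_force: [0.9, -0.6, -3.4]
grip_width: 0.168
```

```bash
python3 look.py w13 240 160 400 300 5
```

```text
[ 0.58012036 -0.00722457  0.2634987 ] [ 0.94557177 -0.56439966 -3.37367361]
crown [285.8 221.9]
hinge [316.  216.6]
l1 [315.9 186. ]
l2 [316.2 245.6]
rel u,v mm 6.539209040456529 -1.9118601708681129
shank at toe [321.8 243.5]
seat [311.2 241.1]
tiptop [300.7 243.5]
```

View pics/w13c.png

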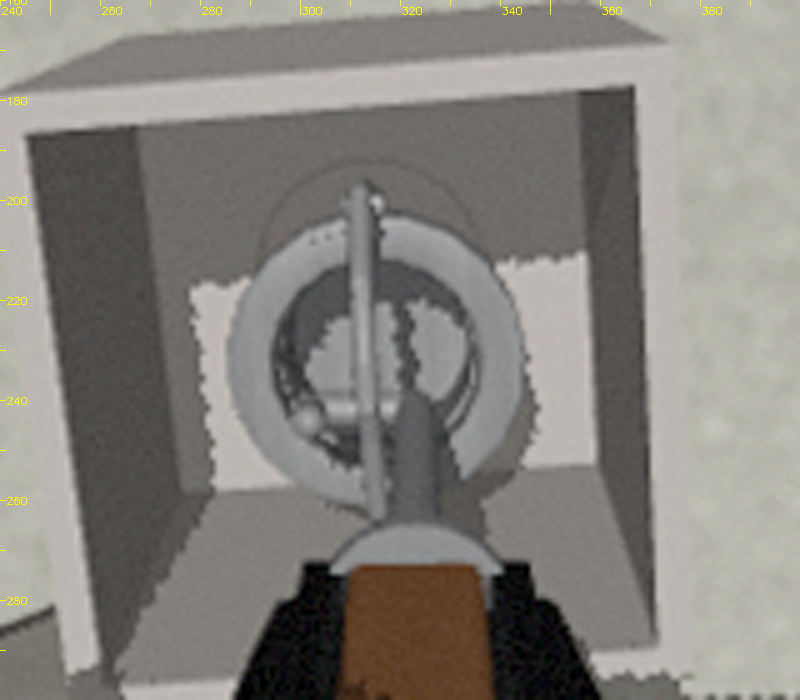

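Emit:
{"name": "drive_tool", "arguments": {"series": "0 0 2 0 0 0; 0 0 4.5 0 0 0; 0 0 7 0 0 0; 0 0 9.5 0 0 0; 0 0 11 0 0 0"}}

```text
t: 12.42
eef_pos: [0.5801, -0.0072, 0.3736]
tcp_rot: [0.824, 0.567, 0.001, 0.001]
ft_force: [0.5, -0.4, -3.4]
grip_width: 0.169
```

Emit:
{"name": "drive_tool", "arguments": {"series": "-0.3 -0.3 0.5 0 0 0; -1.2 -1 0.5 0 0 0; -2.6 -2.2 0.5 0 0 0; -4.2 -3.6 0.5 0 0 0; -6 -5.2 0.5 0 0 0"}}

```text
t: 13.05
eef_pos: [0.5186, -0.0603, 0.3769]
tcp_rot: [0.824, 0.567, -0.0, -0.0]
ft_force: [0.0, -0.7, -3.9]
grip_width: 0.169
```

Emit:
{"name": "drive_tool", "arguments": {"series": "-1.8 -1.6 0 0 0 0; -3.6 -3.1 0 0 0 0; -5.2 -4.4 0 0 0 0; -6.2 -5.3 0 0 0 0; -6.5 -5.6 0 0 0 0"}}

```text
t: 13.68
eef_pos: [0.4545, -0.1158, 0.3773]
tcp_rot: [0.824, 0.567, 0.0, 0.0]
ft_force: [0.5, -0.1, -3.1]
grip_width: 0.163
```

```bash
python3 look.py w14 240 160 400 300 5; python3 -c "
from h import *
grab('side','s14');crop('s14',240,100,440,270,4,'s14c');grab('scene','sc14');crop('sc14',200,200,360,330,5,'sc14c')"
```

```text
[ 0.45449346 -0.1158018   0.37725326] [ 0.49410873 -0.10272497 -3.12952561]
crown [355.5  85. ]
hinge [377.   88.2]
l1 [378.2  59.7]
l2 [375.9 115.5]
rel u,v mm -71.92565838626916 -148.2974245559238
shank at toe [321.9 243.5]
seat [311.3 241.1]
tiptop [300.7 243.5]
```

View pics/w14.png

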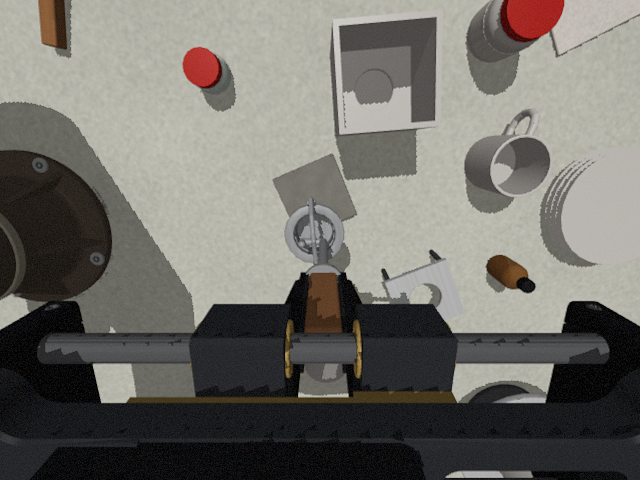

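View pics/s14c.png

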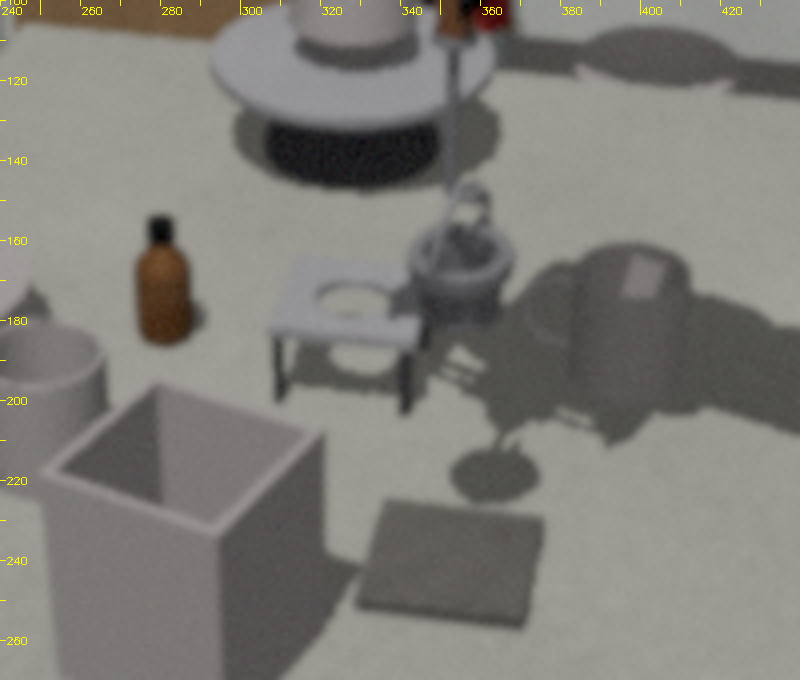

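View pics/sc14c.png

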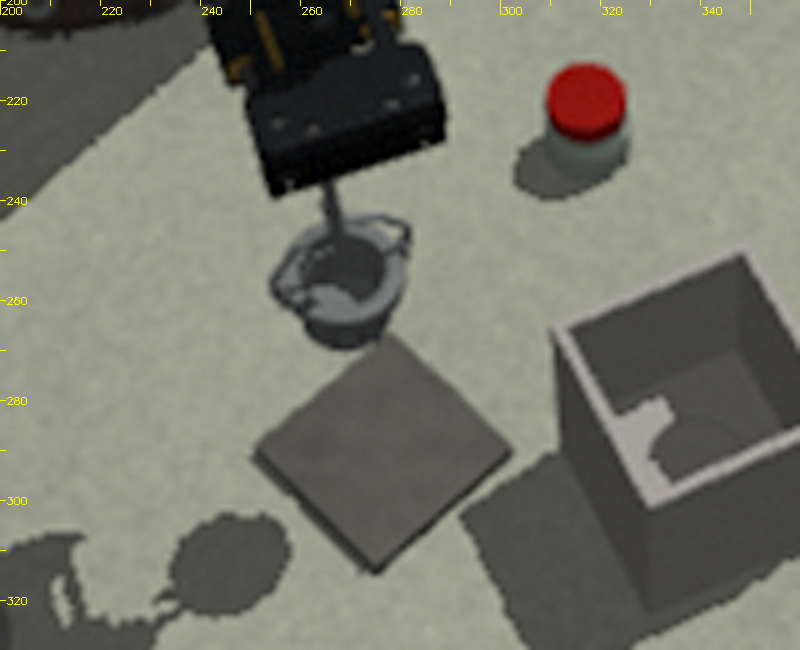

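Emit:
{"name": "drive_tool", "arguments": {"series": "0 0 -1.5 0 0 0; 0 0 -4 0 0 0; 0 0 -7 0 0 0; 0 0 -10 0 0 0; 0 0 -12.5 0 0 0"}}

```text
t: 14.45
eef_pos: [0.4548, -0.1146, 0.2499]
tcp_rot: [0.824, 0.567, -0.0, -0.001]
ft_force: [1.0, -0.5, -3.1]
grip_width: 0.163
```

Emit:
{"name": "drive_tool", "arguments": {"series": "0 0 -1.2 0 0 0; 0 0 -2 0 0 0; 0 0 -2.5 0 0 0; 0 0 -2.8 0 0 0; 0 0 -2.8 0 0 0"}}

```text
t: 15.08
eef_pos: [0.4551, -0.1152, 0.2243]
tcp_rot: [0.824, 0.567, 0.0, 0.0]
ft_force: [-1.4, 0.4, -3.1]
grip_width: 0.165
```

```bash
python3 look.py w15 240 160 400 300 5; python3 -c "
from h import *
grab('side','s15');crop('s15',290,150,430,280,5,'s15c')"
```

```text
[ 0.45510867 -0.11519425  0.22425775] [-1.39766779  0.42735862 -3.07397838]
crown [373.5  54.3]
hinge [404.4  61.8]
l1 [407.2  17.5]
l2 [401.8 103.3]
rel u,v mm -71.5685576135069 -147.50972543016957
shank at toe [321.8 243.4]
seat [311.3 241. ]
tiptop [300.7 243.4]
```

View pics/w15c.png

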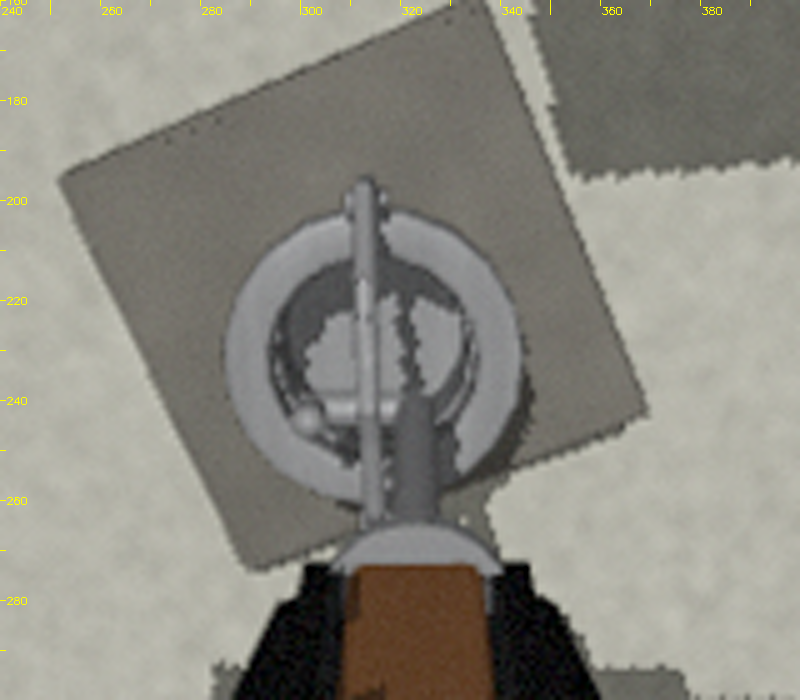

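View pics/s15c.png

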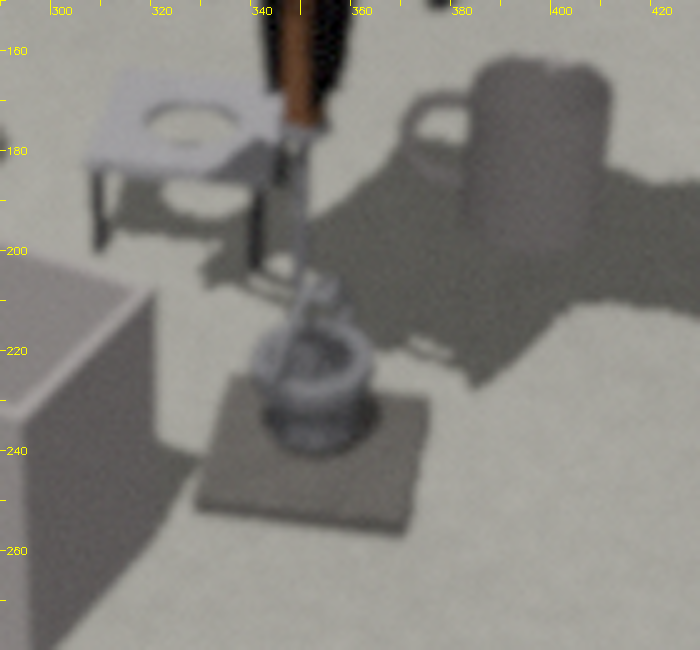

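Emit:
{"name": "drive_tool", "arguments": {"series": "0 0 -0.3 0 0 0; 0 0 -0.6 0 0 0; 0 0 -0.9 0 0 0; 0 0 -1.1 0 0 0; 0 0 -1.1 0 0 0"}}

```text
t: 15.8
eef_pos: [0.455, -0.1152, 0.213]
tcp_rot: [0.824, 0.567, 0.0, 0.0]
ft_force: [-0.1, -0.0, -1.2]
grip_width: 0.168
```

```bash
python3 look.py w16 240 160 400 300 5; python3 -c "
from h import *
print(np.mean([atz('w15',u,.012) for u in [(251.5,195),(335.5,157.5),(368.5,242.5),(290,274)]],0))
grab('side','s16');crop('s16',290,150,430,280,5,'s16c')"
```

```text
[ 0.45504739 -0.11518534  0.2129996 ] [-5.79362637e-02 -3.67274294e-04 -1.23799882e+00]
crown [375.9  50.5]
hinge [407.8  58.7]
l1 [410.8  12.5]
l2 [405.  101.9]
rel u,v mm -71.62898556888943 -147.52334193302568
shank at toe [321.9 243.5]
seat [311.3 241. ]
tiptop [300.8 243.4]
[ 0.44425724 -0.11118344  0.012     ]
```

View pics/w16c.png

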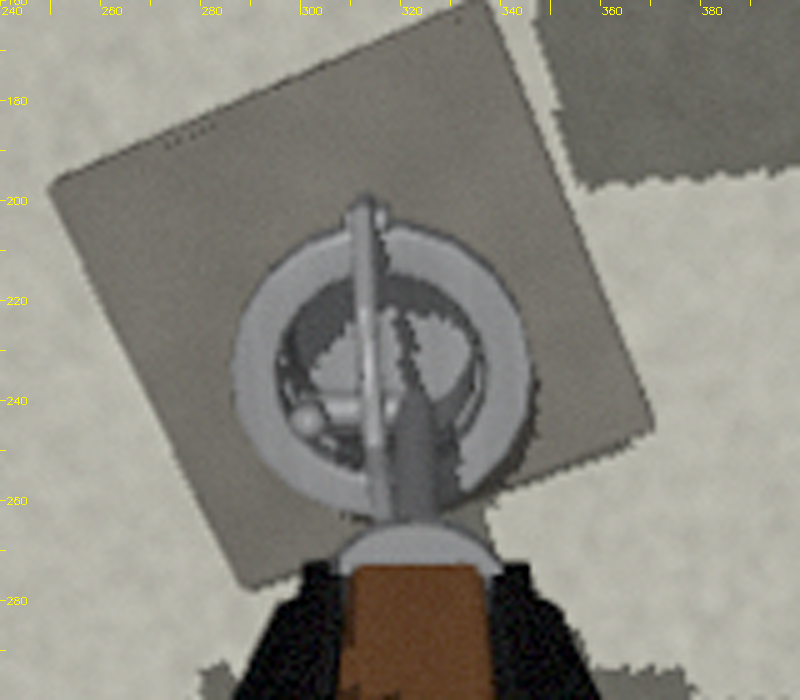

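View pics/s16c.png

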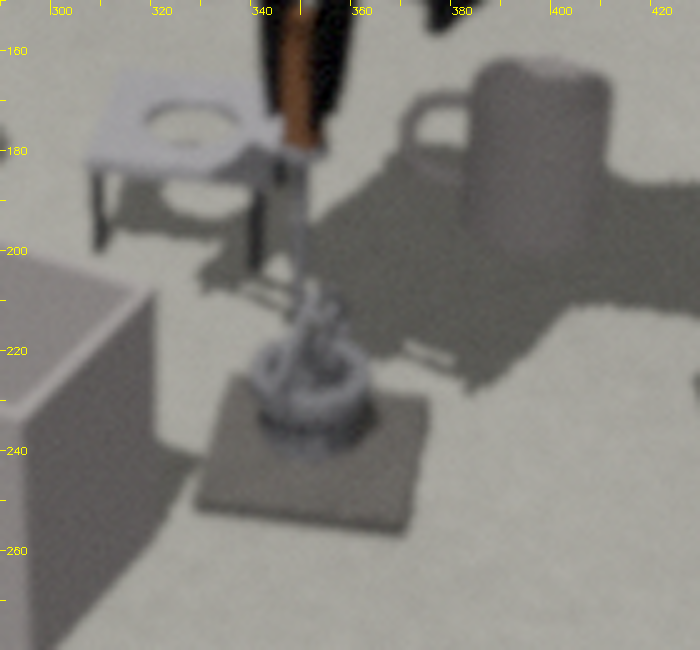

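Wrist force has dropped to the rod's weight alone, and the cup stands on the tile. I lower the hook under the wire and back it out toward the cup's +x.

Emit:
{"name": "drive_tool", "arguments": {"series": "0 0 -0.5 0 0 0; 0 0 -1 0 0 0; 0 0 -1 0 0 0; 0.9 -0.35 -1 0 0 0; 2 -0.77 -1 0 0 0"}}

```text
t: 16.52
eef_pos: [0.476, -0.1232, 0.2033]
tcp_rot: [0.824, 0.567, 0.0, 0.0]
ft_force: [-0.3, -0.3, -1.2]
grip_width: 0.165
```

```bash
python3 look.py w17 240 160 400 300 5
```

```text
[ 0.47595349 -0.1232264   0.20328193] [-0.25836762 -0.26204773 -1.17330232]
crown [347.2  46.9]
hinge [382.9  55.7]
l1 [385.1   7.7]
l2 [380.8 100.4]
rel u,v mm -49.22398958018108 -147.54930595362
shank at toe [321.8 243.4]
seat [311.2 241. ]
tiptop [300.7 243.4]
```

View pics/w17c.png

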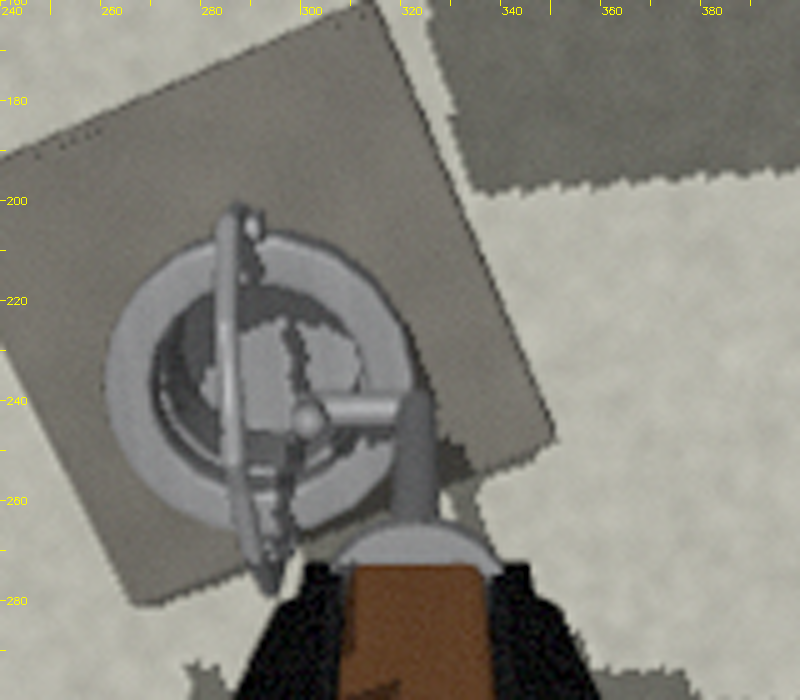

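Emit:
{"name": "drive_tool", "arguments": {"series": "0.3 -0.1 3 0 0 0; 0.3 -0.1 7 0 0 0; 0 2 12 0 0 0; 0 7 14 0 0 0; -0.5 13 14 0 0 0"}}

```text
t: 17.2
eef_pos: [0.4708, 0.0079, 0.3448]
tcp_rot: [0.824, 0.566, 0.001, 0.001]
ft_force: [0.7, 0.1, -1.9]
grip_width: 0.167
```

Emit:
{"name": "drive_tool", "arguments": {"series": "-0.5 6 0 0 0 0; -1 12 0 0 0 0; -1.5 18 0 0 0 0; -2 24 0 0 0 0; -2.5 29.5 0 0 0 0"}}

```text
t: 17.82
eef_pos: [0.4448, 0.3044, 0.3431]
tcp_rot: [0.824, 0.567, 0.0, 0.0]
ft_force: [1.1, 0.1, -0.9]
grip_width: 0.168
```

```bash
python3 look.py w18 240 160 400 300 5; python3 -c "
from h import *
grab('side','s18')"
```

```text
[0.44480834 0.30438503 0.34314022] [ 1.06952762  0.05683041 -0.94521443]
crown [459.2 371.3]
hinge [472.5 360.3]
l1 [475.4 341.2]
l2 [469.8 378.7]
rel u,v mm -231.39844621946563 240.68980182662915
shank at toe [321.9 243.5]
seat [311.3 241.1]
tiptop [300.8 243.5]
```

View pics/s18.png

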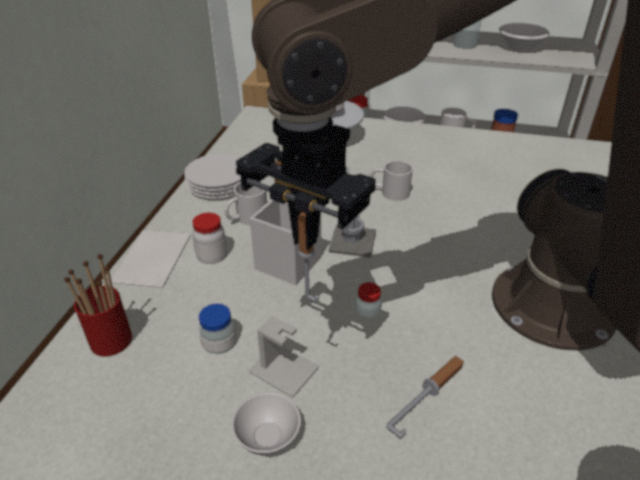

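Emit:
{"name": "drive_tool", "arguments": {"series": "-0.15 1 -5 0 0 0; -0.15 1 -10 0 0 0; -0.15 1 -15 0 0 0; -0.15 1 -18.3 0 0 0; -0.15 1 -18.3 0 0 0"}}

```text
t: 18.55
eef_pos: [0.4431, 0.3114, 0.1583]
tcp_rot: [0.824, 0.567, -0.002, -0.0]
ft_force: [0.1, 0.1, -0.7]
grip_width: 0.167
```

```bash
python3 look.py w19 250 180 450 320 4; python3 -c "
from h import *
grab('side','s19'); crop('s19',200,240,400,400,4,'s19c')"
```

```text
[0.44314193 0.31137535 0.15833343] [ 0.08875768  0.08881119 -0.74806046]
crown [540.8 505.9]
hinge [555.3 479.3]
l1 [562.  453.5]
l2 [548.9 503.7]
rel u,v mm -235.45741144838004 246.62218872247269
shank at toe [322.3 243. ]
seat [311.7 240.6]
tiptop [301.2 243. ]
```

View pics/w19c.png

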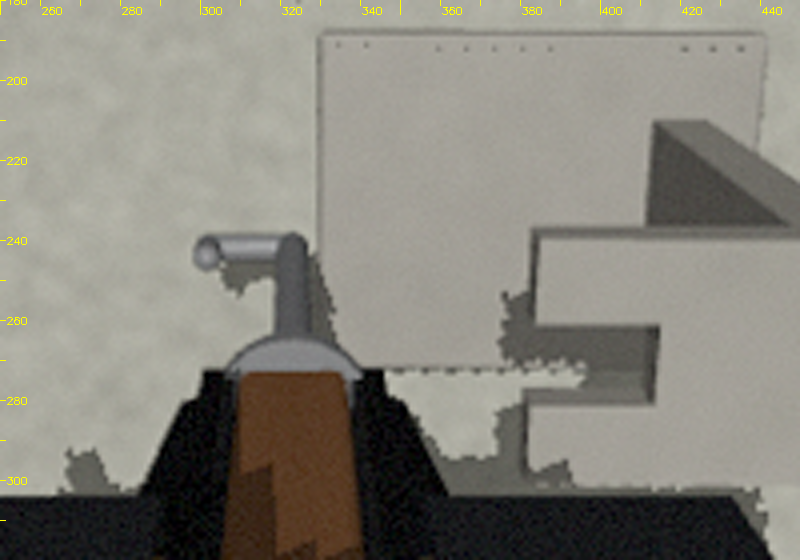

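View pics/s19c.png

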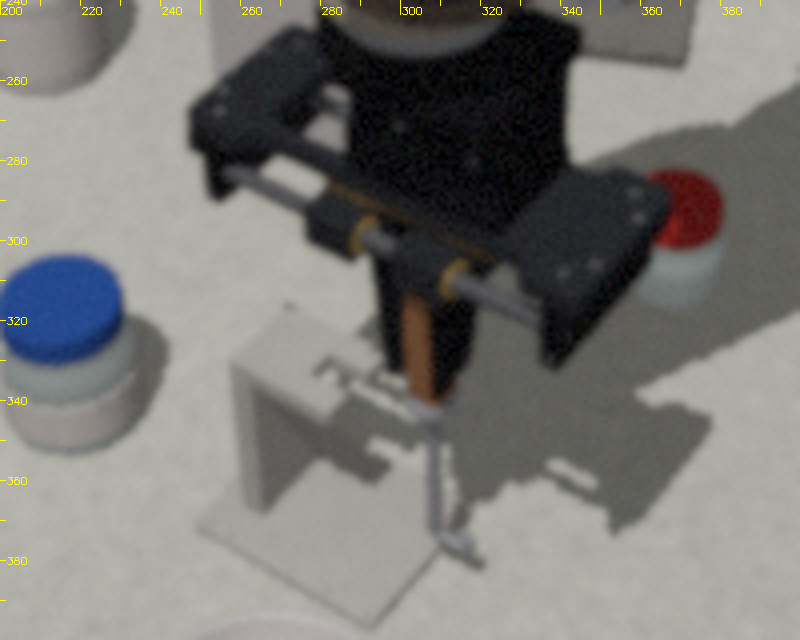

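Emit:
{"name": "drive_tool", "arguments": {"series": "0 0 0 0 0 0; 0 0 0 0 0 0"}}

```text
t: 18.9
eef_pos: [0.4439, 0.3123, 0.1613]
tcp_rot: [0.824, 0.567, 0.001, 0.0]
ft_force: [0.5, -0.6, -0.9]
grip_width: 0.165
```

```bash
python3 look.py w20 250 180 450 320 4; python3 -c "
from h import *
a=[atz('w20',(383,271.),.104),atz('w20',(412,271.),.104)]; print(a)
print([atz('w19',(383,270.5),.104),atz('w19',(412,270.5),.104)])
print([atz('w19',(382,261),.104),atz('w19',(413,261),.104),atz('w19',(413,280.5),.104),atz('w19',(382,280.5),.104)])"
```

```text
[0.44391132 0.31225178 0.16125131] [ 0.46861899 -0.62354789 -0.88552374]
crown [537.9 504.3]
hinge [552.3 478.1]
l1 [558.8 452.4]
l2 [546.1 502.4]
rel u,v mm -235.05256116224902 247.71621813133896
shank at toe [321.7 243.7]
seat [311.1 241.3]
tiptop [300.6 243.7]
[array([0.4812262 , 0.29831784, 0.104     ]), array([0.49882209, 0.29157505, 0.104     ])]
[array([0.48014817, 0.2989102 , 0.104     ]), array([0.49745614, 0.29230184, 0.104     ])]
[array([0.48155408, 0.30528102, 0.104     ]), array([0.49989641, 0.29827638, 0.104     ]), array([0.49607744, 0.28542803, 0.104     ]), array([0.47740514, 0.29255585, 0.104     ])]
```

View pics/w20c.png

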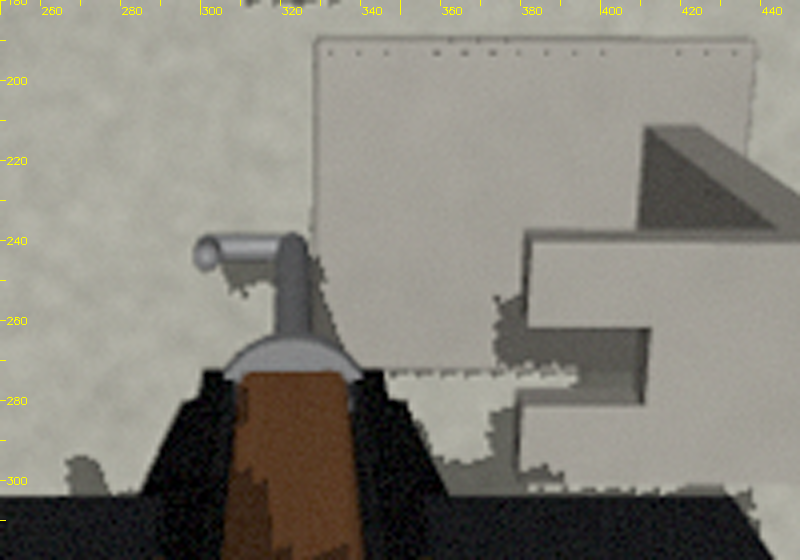

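Emit:
{"name": "drive_tool", "arguments": {"series": "1.5 -0.56 -0.2 0 0 0; 3 -1.12 -0.2 0 0 0; 4.2 -1.56 -0.2 0 0 0; 4.6 -1.7 -0.2 0 0 0; 4.6 -1.7 -0.2 0 0 0"}}

```text
t: 19.58
eef_pos: [0.4897, 0.2949, 0.1579]
tcp_rot: [0.824, 0.567, -0.0, -0.0]
ft_force: [-0.2, -0.5, -0.7]
grip_width: 0.168
```

```bash
python3 look.py w21 250 180 450 320 4; python3 -c "
from h import *
grab('side','s21'); crop('s21',200,240,400,400,4,'s21c')"
```

```text
[0.48969041 0.29487338 0.15787537] [-0.23034772 -0.50655109 -0.71970154]
crown [488.1 507.9]
hinge [506.3 481.1]
l1 [511.6 455.3]
l2 [501.3 505.5]
rel u,v mm -186.07342843847064 247.87370244334366
shank at toe [322.  243.4]
seat [311.4 241. ]
tiptop [300.8 243.4]
```

View pics/w21c.png

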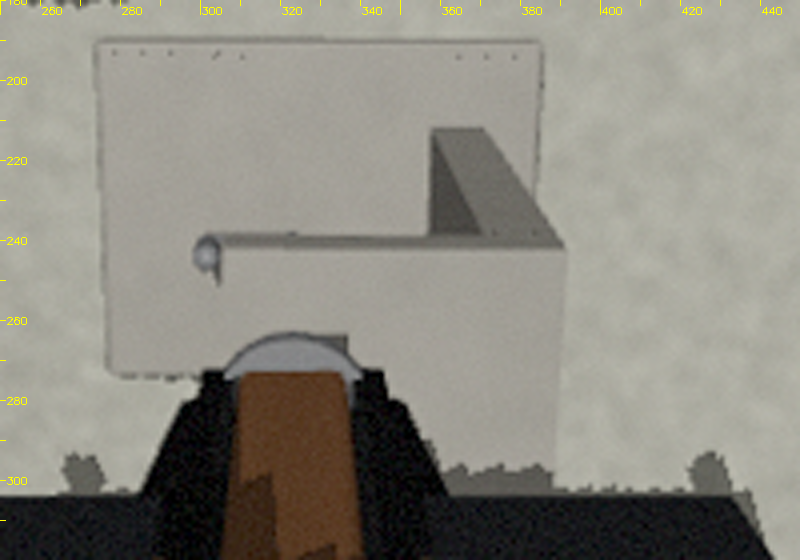

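View pics/s21c.png

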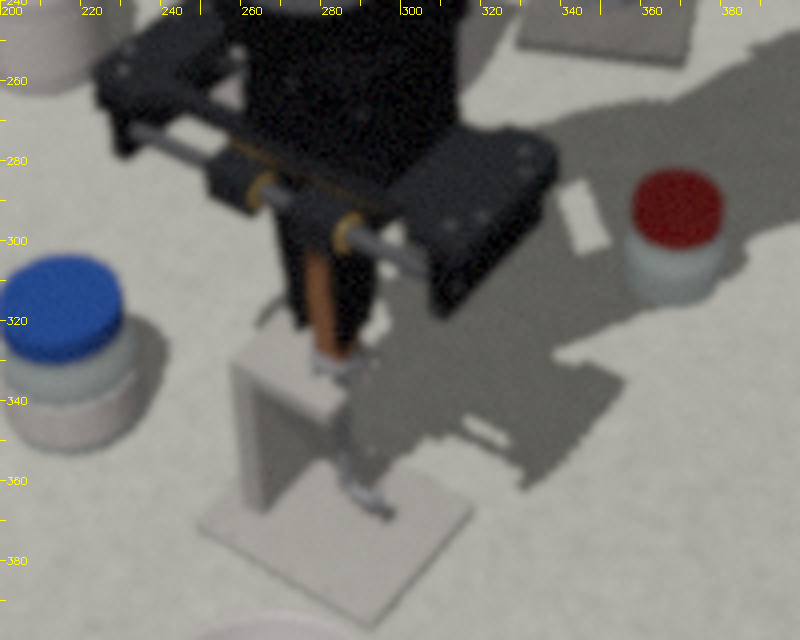

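Emit:
{"name": "drive_tool", "arguments": {"series": "0 0 -0.4 0 0 0; 0 0 -0.8 0 0 0; 0 0 -1.0 0 0 0; 0 0 -1.0 0 0 0; 0 0 -1.0 0 0 0"}}

```text
t: 20.3
eef_pos: [0.4892, 0.2952, 0.1485]
tcp_rot: [0.824, 0.567, -0.0, -0.0]
ft_force: [-3.6, -0.9, 6.4]
grip_width: 0.166
```

Emit:
{"name": "drive_tool", "arguments": {"series": "0 0 0.1 0 0 0; 0 0 0.1 0 0 0; 0 0 0.1 0 0 0; 0 0 0.1 0 0 0; 0 0 0.1 0 0 0", "grip": 0}}

```text
t: 20.92
eef_pos: [0.4895, 0.2951, 0.149]
tcp_rot: [0.824, 0.567, -0.0, 0.0]
ft_force: [-0.2, 0.0, 0.6]
grip_width: 0.494
```

```bash
python3 look.py w22 200 150 440 330 3; python3 -c "
from h import *
grab('side','s22'); crop('s22',200,240,400,400,4,'s22c')"
```

```text
[0.48953507 0.29508595 0.14900513] [-0.21997032  0.04443596  0.62052385]
crown [492.8 518.3]
hinge [511.1 490.1]
l1 [516.6 463.8]
l2 [505.8 514.9]
rel u,v mm -186.29460887347923 248.01662942596505
shank at toe [321.9 243.5]
seat [311.3 241.1]
tiptop [300.8 243.4]
```

View pics/w22c.png

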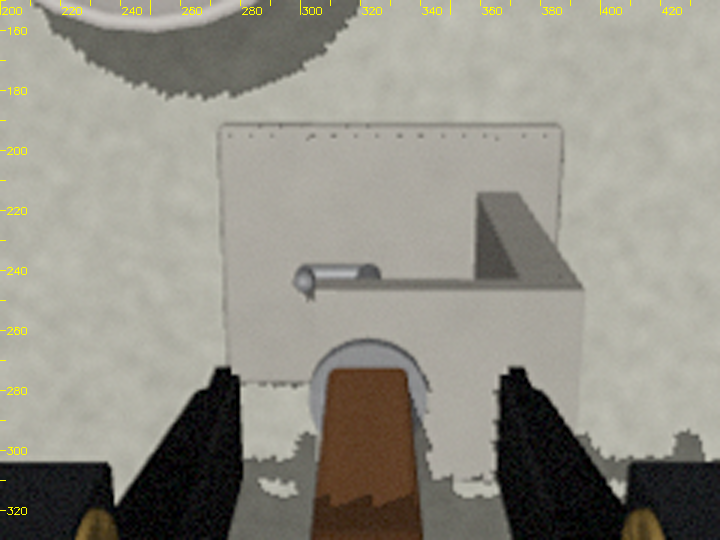

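View pics/s22c.png

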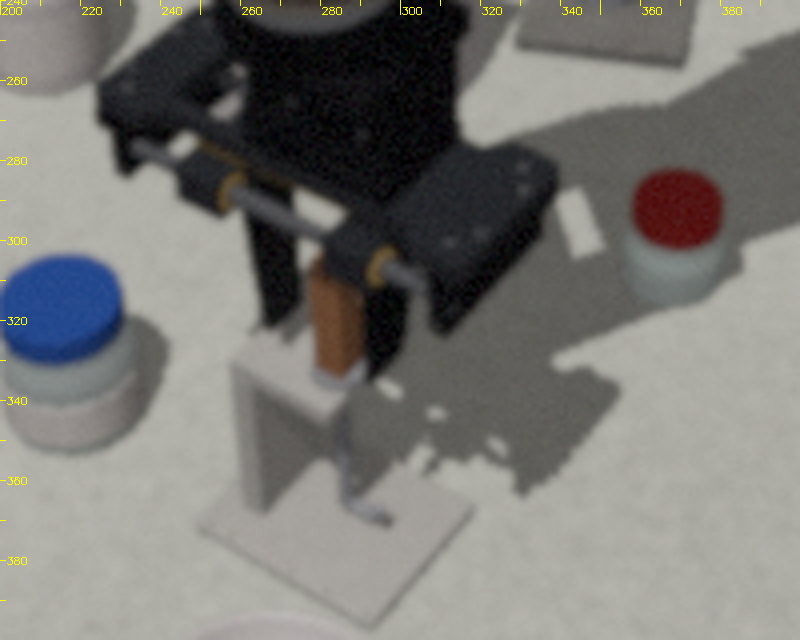

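Emit:
{"name": "drive_tool", "arguments": {"series": "0 0 3 0 0 0; 0 0 9 0 0 0; 0 0 15 0 0 0; -0.5 -5 17 0 0 0; -1.2 -11 18 0 0 0", "grip": 1}}

```text
t: 21.65
eef_pos: [0.4774, 0.1844, 0.3303]
tcp_rot: [0.823, 0.568, 0.001, 0.0]
ft_force: [0.6, -1.2, -0.5]
grip_width: 0.963
```

Emit:
{"name": "drive_tool", "arguments": {"series": "-0.6 -6 0 0 0 0; -1.2 -12 0 0 0 0; -1.8 -18 0 0 0 0; -2.4 -24 0 0 0 0; -3.1 -29.7 0 0 0 0"}}

```text
t: 22.28
eef_pos: [0.446, -0.1138, 0.3293]
tcp_rot: [0.824, 0.567, 0.0, 0.0]
ft_force: [1.4, -0.3, -0.5]
grip_width: 1.0
```

Emit:
{"name": "drive_tool", "arguments": {"series": "0 0 -2 0 0 0; 0 0 -2 0 0 0; 0 0 -2 0 0 0"}}

```text
t: 22.65
eef_pos: [0.4468, -0.1115, 0.3096]
tcp_rot: [0.823, 0.567, 0.0, 0.0]
ft_force: [0.6, -0.3, -0.2]
grip_width: 0.993
```

```bash
python3 look.py w23 250 150 400 290 5; python3 -c "
from h import *
print(atz('w17',(291.5,237),.052)); grab('side','s23'); crop('s23',240,220,400,400,4,'s23c')"
```

```text
[ 0.44677187 -0.1114839   0.30963352] [ 0.64811334 -0.33474622 -0.23841779]
crown [370.3  75.7]
hinge [394.6  80.2]
l1 [396.5  46.4]
l2 [392.8 112.3]
rel u,v mm -80.68343517402039 -147.0288319412344
shank at toe [321.9 243.5]
seat [311.3 241.1]
tiptop [300.7 243.4]
[ 0.44857324 -0.11642165  0.052     ]
```

View pics/w23c.png

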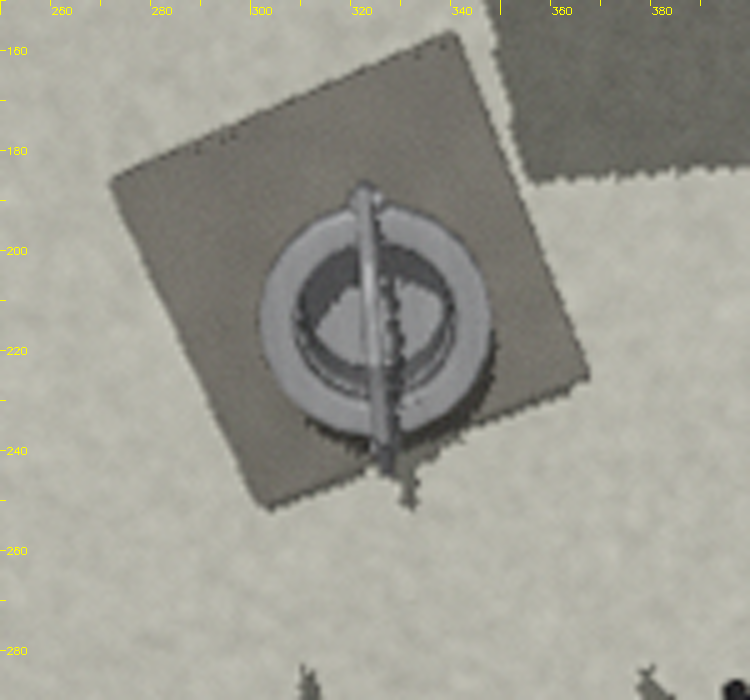

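View pics/s23c.png

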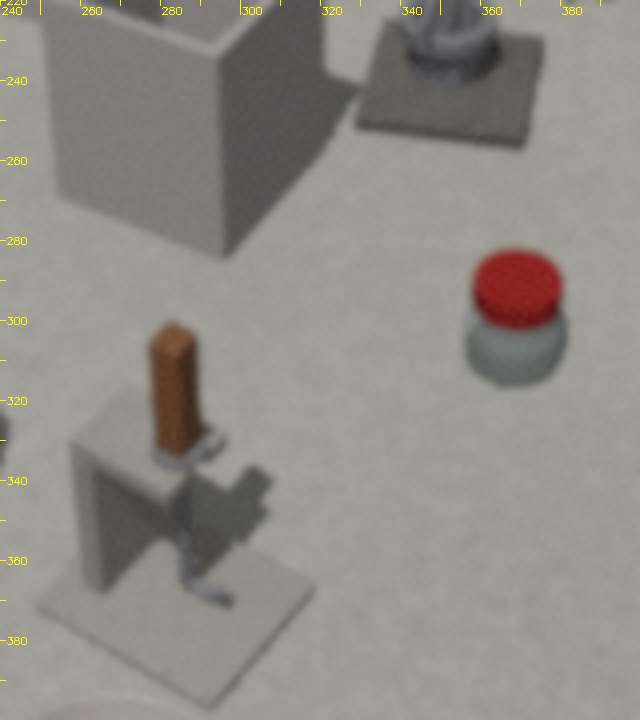

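```bash
python3 -c "
from h import *
print(atz('w23',(324.3,214),.052), [np.linalg.norm(atz('w23',a,.052)-atz('w23',b,.052)) for a,b in [((301.5,214),(347.7,214)),((324,191),(324,237))]])
s=manip.sense(); print(s['eef_pos'],s['q'])"
```

```text
[ 0.44792484 -0.1162821   0.052     ] [np.float64(0.05676644585292269), np.float64(0.05759587219794214)]
[ 0.44684954 -0.11129221  0.30972658] [-3.87686445e-01  1.78463504e-01  1.84235465e+00 -1.08287090e-05
  1.11971525e+00 -2.39892143e-02]
```

Emit:
{"name": "drive_tool", "arguments": {"series": "0.1 -0.5 -5 0 0 0; 0.1 -0.5 -10 0 0 0; 0.1 -0.5 -15 0 0 0; 0.1 -0.5 -17 0 0 0; 0.1 -0.5 -17 0 0 0"}}

```text
t: 23.38
eef_pos: [0.4475, -0.1163, 0.1384]
tcp_rot: [0.823, 0.567, -0.001, -0.001]
ft_force: [-0.4, -0.6, 0.3]
grip_width: 1.0
```

```bash
python3 look.py w24 220 150 430 350 3; python3 -c "
from h import *
grab('side','s24'); crop('s24',270,130,450,280,4,'s24c')"
```

```text
[ 0.44745262 -0.11629484  0.13838326] [-0.37757535 -0.60329128  0.33025921]
crown [410.1   6.6]
hinge [449.3  23. ]
l1 [455.4 -42. ]
l2 [443.6  82.3]
rel u,v mm -78.32529687318258 -151.27854211241305
shank at toe [322.2 243.4]
seat [311.6 241. ]
tiptop [301.1 243.4]
```

View pics/w24c.png

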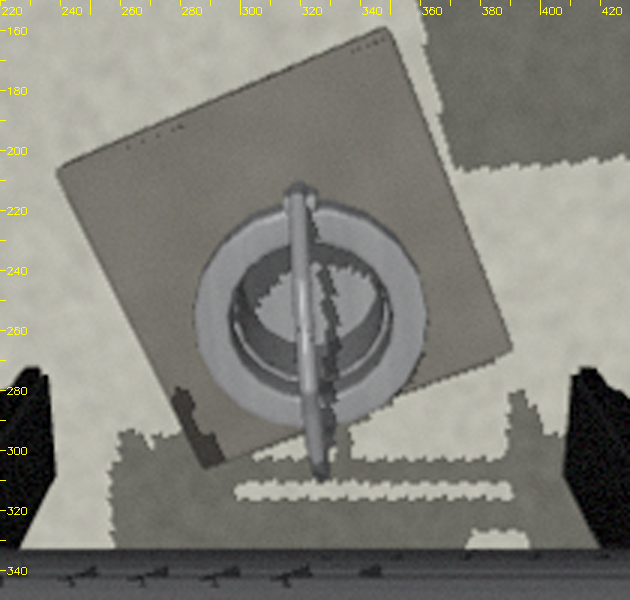

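View pics/s24c.png

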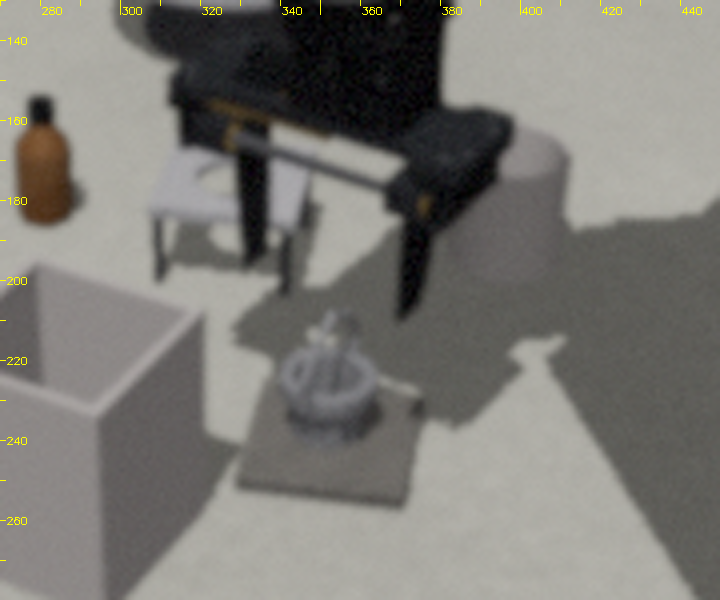

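Emit:
{"name": "drive_tool", "arguments": {"series": "0.05 0 -3 0 0 0; 0.05 0 -5.5 0 0 0; 0.05 0 -7 0 0 0; 0.05 0 -7.1 0 0 0; 0.05 0 -7.1 0 0 0"}}

```text
t: 24.1
eef_pos: [0.4486, -0.117, 0.0692]
tcp_rot: [0.824, 0.567, 0.001, 0.001]
ft_force: [1.5, -0.9, 0.9]
grip_width: 1.001
```

```bash
python3 look.py w25 220 180 430 360 3; python3 -c "
from h import *
grab('side','s25'); crop('s25',270,150,430,280,5,'s25c')"
```

```text
[ 0.44863898 -0.11701952  0.06915272] [ 1.47563146 -0.92075422  0.89497503]
crown [456.  -72.6]
hinge [505.3 -34.4]
l1 [ 518.6 -136.6]
l2 [493.7  54.8]
rel u,v mm -76.95780184146976 -151.5306747001678
shank at toe [321.7 243.4]
seat [311.1 241. ]
tiptop [300.5 243.4]
```

View pics/w25c.png

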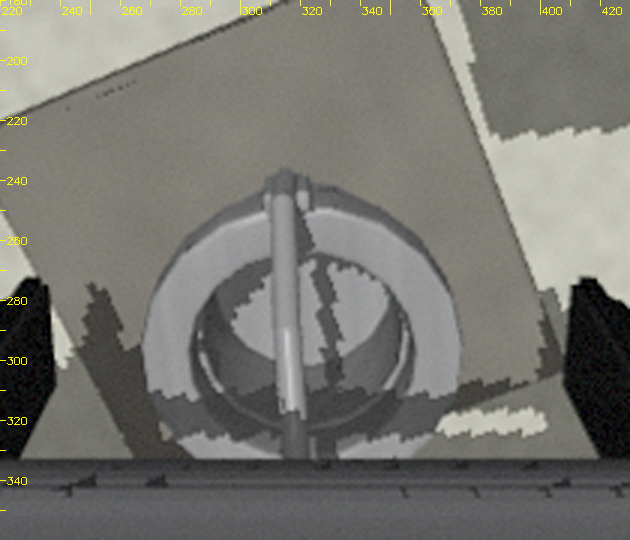

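View pics/s25c.png

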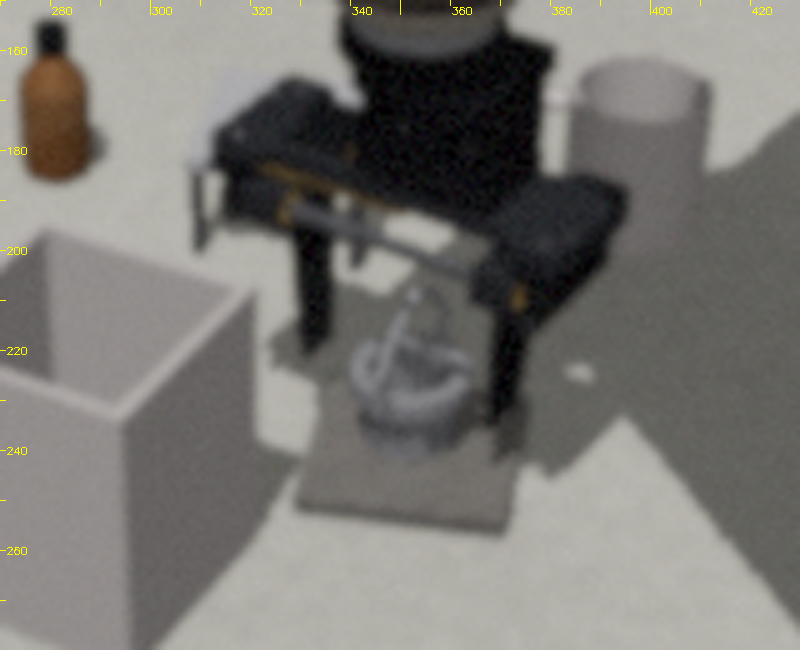

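Emit:
{"name": "drive_tool", "arguments": {"series": "0 0 0 0 0 0; 0 0 0 0 0 0; 0 0 0 0 0 0; 0 0 0 0 0 0; 0 0 0 0 0 0", "grip": -1, "squeeze": 20}}

```text
t: 24.82
eef_pos: [0.4479, -0.1169, 0.068]
tcp_rot: [0.824, 0.567, -0.0, -0.0]
ft_force: [-0.1, 0.6, 2.0]
grip_width: 0.596
```

Emit:
{"name": "drive_tool", "arguments": {"series": "0 0 0 0 0 0; 0 0 0 0 0 0; 0 0 0 0 0 0"}}

```text
t: 25.2
eef_pos: [0.4479, -0.1168, 0.068]
tcp_rot: [0.824, 0.567, -0.0, -0.0]
ft_force: [-0.6, 0.4, 0.5]
grip_width: 0.599
```

```bash
python3 look.py w26 220 180 430 360 3; python3 -c "
from h import *
grab('side','s26'); crop('s26',270,150,430,280,5,'s26c')"
```

```text
[ 0.44794285 -0.1168392   0.06804427] [-0.63615392  0.42539395  0.48018743]
crown [459.3 -75.1]
hinge [508.7 -36.2]
l1 [ 522.3 -139.5]
l2 [496.8  53.9]
rel u,v mm -77.67254159097415 -151.61147073965935
shank at toe [321.9 243.4]
seat [311.3 241. ]
tiptop [300.8 243.4]
```

View pics/w26c.png

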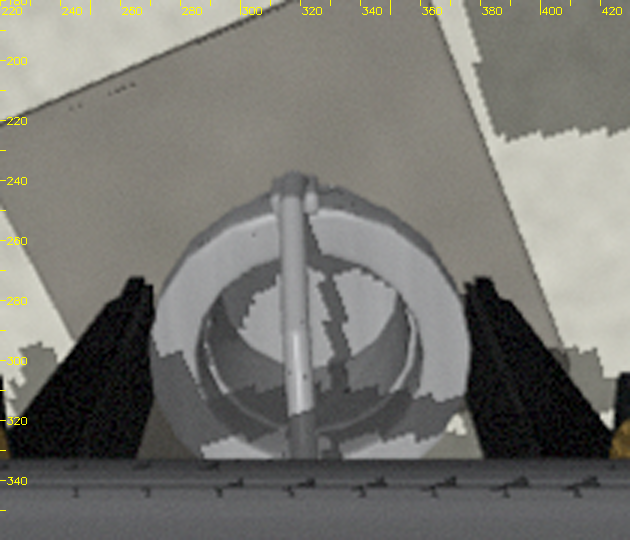

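View pics/s26c.png

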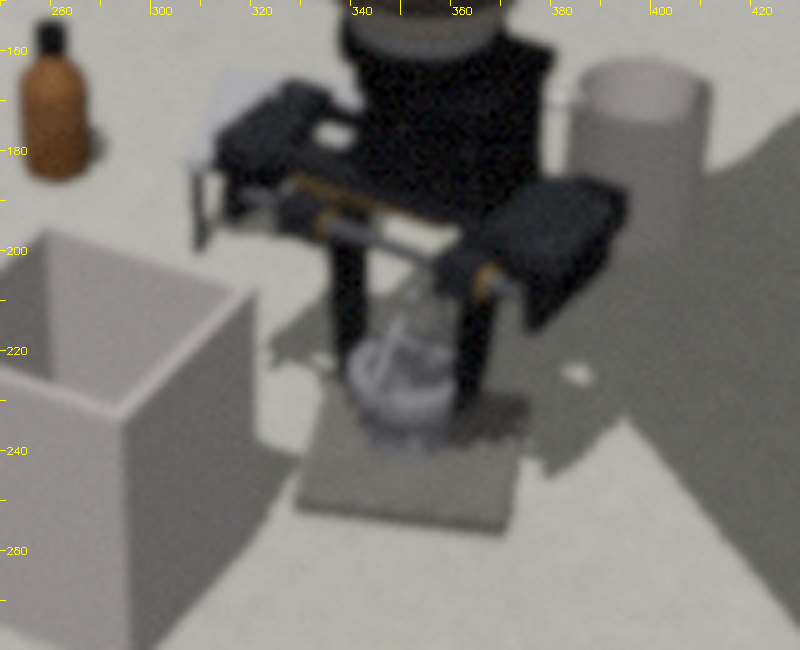

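Emit:
{"name": "drive_tool", "arguments": {"series": "0 0 1 0 0 0; 0 0 4 0 0 0; 0 0 9 0 0 0; 1 -3 14 0 0 0; 2.2 -8 16 0 0 0"}}

```text
t: 25.92
eef_pos: [0.4707, -0.1972, 0.2319]
tcp_rot: [0.823, 0.568, 0.001, 0.002]
ft_force: [0.6, 0.6, -2.6]
grip_width: 0.596
```

Emit:
{"name": "drive_tool", "arguments": {"series": "1.3 -5 0 0 0 0; 2.6 -10 0 0 0 0; 4 -15 0 0 0 0; 5.1 -18.6 0 0 0 0; 5.1 -18.6 0 0 0 0"}}

```text
t: 26.55
eef_pos: [0.5209, -0.385, 0.2278]
tcp_rot: [0.824, 0.566, -0.0, 0.0]
ft_force: [-0.4, 1.3, -2.9]
grip_width: 0.597
```

Emit:
{"name": "drive_tool", "arguments": {"series": "0 0 0 0 0 0; 0 0 0 0 0 0"}}

```text
t: 26.8
eef_pos: [0.5209, -0.3819, 0.2285]
tcp_rot: [0.823, 0.567, 0.0, -0.0]
ft_force: [-0.4, 0.1, -2.0]
grip_width: 0.601
```

```bash
python3 look.py w27 220 60 430 260 3
```

```text
[ 0.52092087 -0.3819099   0.22846247] [-0.3822102   0.0706029  -2.00401265]
crown [ 134.1 -353.4]
hinge [ 198.7 -300.1]
l1 [ 193.5 -371.8]
l2 [ 203.5 -234.1]
rel u,v mm 85.38423956949643 -373.0613728498454
shank at toe [321.9 243.4]
seat [311.3 241. ]
tiptop [300.8 243.4]
```

View pics/w27.png

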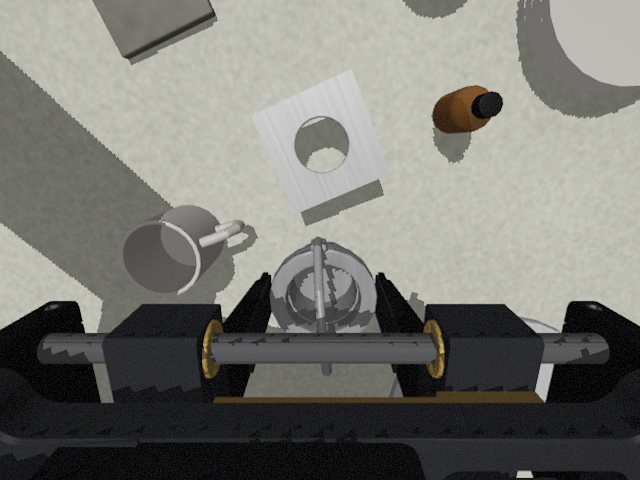

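```bash
python3 -c "
from h import *
crop('w27',280,100,365,190,8,'c30')
im=cv2.imread('pics/w27.png'); "
```

```text
(no output)
```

View pics/c30.png

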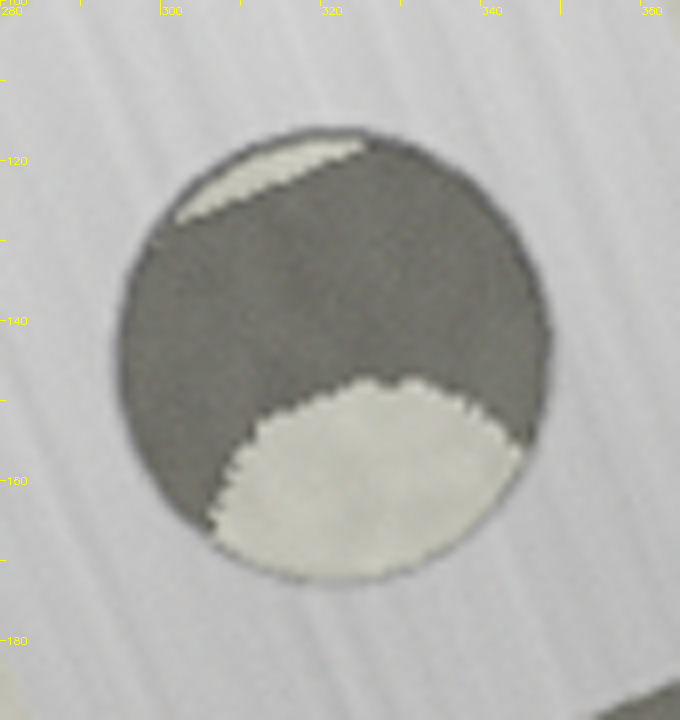

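```bash
python3 -c "
from h import *
crop('w27',255,225,395,345,5,'c31')
P=[(294.4,143),(349.1,143),(321.5,115.7),(321.5,173.2),(301.5,127.5),(306,166.5),(326,116),(345.5,156)]
def fit(n,P,z):
    W=np.array([atz(n,p,z)[:2] for p in P])
    r=least_squares(lambda q:np.hypot(W[:,0]-q[0],W[:,1]-q[1])-q[2],[*W.mean(0),.02]); print(r.x,r.fun*1e3)
fit('w27',P,.06)
"
```

```text
[ 0.54875178 -0.30883081  0.02441431] [ 0.42978875  0.17973959  0.34847832  0.76322707 -0.93994044 -0.34969893
  0.36720589 -0.79880024]
```

View pics/c31.png

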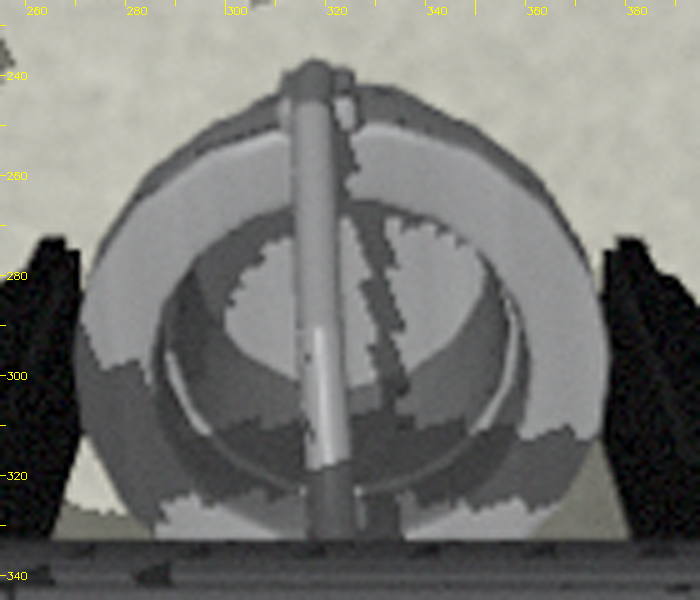

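```bash
python3 -c "
from h import *
p=manip.sense()['eef_pos'];print(p)
P=[(271,290),(274,278),(283,262),(296,253.5),(328,249.5),(345,253),(360,262),(371,277),(376,292)]
for z in (.2105,.2125,.2145):
    W=np.array([atz('w27',q,z)[:2] for q in P])
    r=least_squares(lambda q:np.hypot(W[:,0]-q[0],W[:,1]-q[1])-.029,W.mean(0)); d=r.x-p[:2]; print(r.x,'u,v',d@[.934,-.358]*1e3,d@[.358,.934]*1e3,(r.fun*1e3).round(1))
"
```

```text
[ 0.52103083 -0.38197156  0.22850757]
[ 0.52116109 -0.38285254] u,v 0.4370495856142126 -0.7762097009184238 [-0.9 -0.5  0.8  0.6 -0.5 -0.1  0.  -0.3 -0.2]
[ 0.52134726 -0.38236974] u,v 0.43809142273969137 -0.25862847234530106 [-1.2 -0.6  0.8  0.7 -0.3 -0.   0.  -0.5 -0.4]
[ 0.52153257 -0.3818882 ] u,v 0.43877924210805813 0.2574758590492616 [-1.4 -0.7  0.8  0.7 -0.2  0.1  0.  -0.6 -0.7]
```

Emit:
{"name": "drive_tool", "arguments": {"series": "1 2.5 0 0 0 0; 2 5.2 0 0 0 0; 2.8 7.3 0 0 0 0; 2.8 7.3 -4 0 0 0; 2.8 7.3 -8 0 0 0"}}

```text
t: 27.48
eef_pos: [0.5495, -0.3091, 0.1478]
tcp_rot: [0.823, 0.567, 0.0, 0.001]
ft_force: [0.7, -0.1, -2.3]
grip_width: 0.6
```

Emit:
{"name": "drive_tool", "arguments": {"series": "0 0 -1.6 0 0 0; 0 0 -1.6 0 0 0; 0 0 -1.6 0 0 0"}}

```text
t: 27.85
eef_pos: [0.5496, -0.3103, 0.1336]
tcp_rot: [0.824, 0.567, 0.0, 0.001]
ft_force: [0.1, -0.3, -1.6]
grip_width: 0.598
```

```bash
python3 look.py w28 220 150 430 340 3;python3 -c "
from h import *
grab('side','s28'); crop('s28',280,110,400,220,6,'s28c');grab('scene','sc28'); crop('sc28',190,290,310,400,6,'sc28c')"
```

```text
[ 0.54964912 -0.31026384  0.13355994] [ 0.13218862 -0.2990106  -1.60315652]
crown [  33.2 -410.5]
hinge [ 141.4 -325.1]
l1 [ 130.2 -431.6]
l2 [ 151.4 -230.5]
rel u,v mm 86.56713412588782 -295.8592434770609
shank at toe [321.6 243.4]
seat [311. 241.]
tiptop [300.5 243.4]
```

View pics/w28c.png

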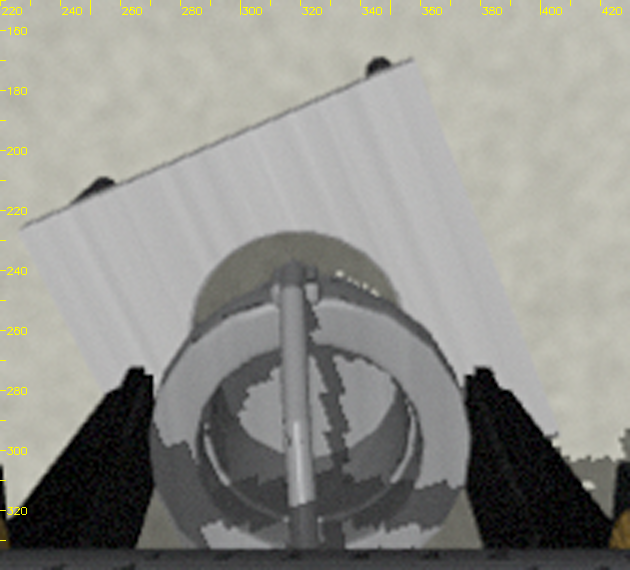

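View pics/s28c.png

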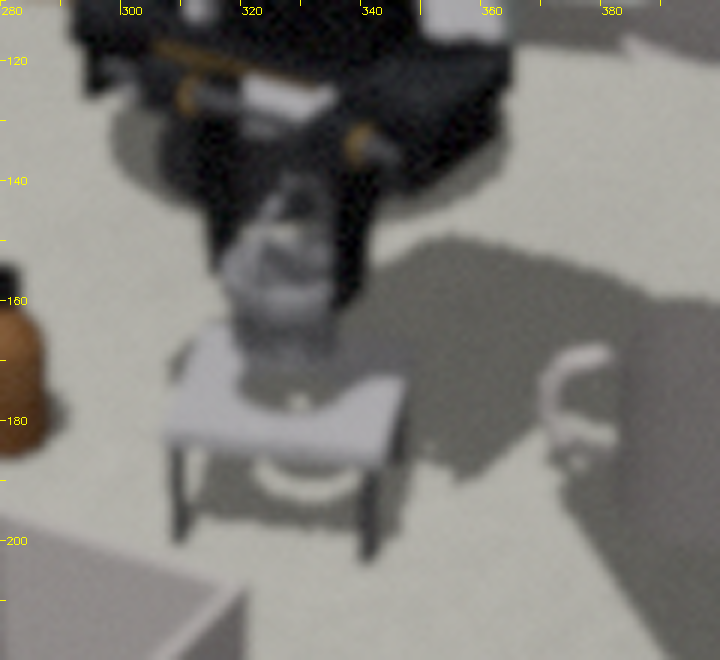

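View pics/sc28c.png

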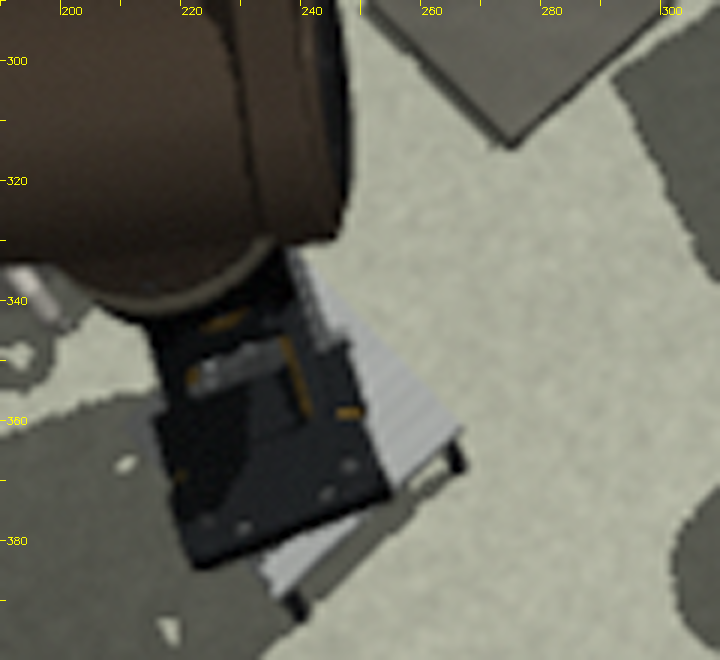

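```bash
cat > hole.py <<'E'
from h import *
import sys
def circ(n,P,z,R):
    W=np.array([atz(n,q,z)[:2] for q in P]); r=least_squares(lambda q:np.hypot(W[:,0]-q[0],W[:,1]-q[1])-R,W.mean(0)+1e-3); return r.x,(r.fun*1e3).round(1)
E
python3 -c "
from hole import *
crop('w28',265,215,385,340,6,'c32')
p=manip.sense()['eef_pos'];print(p)"
```

```text
[ 0.54938633 -0.31019818  0.13333565]
```

View pics/c32.png

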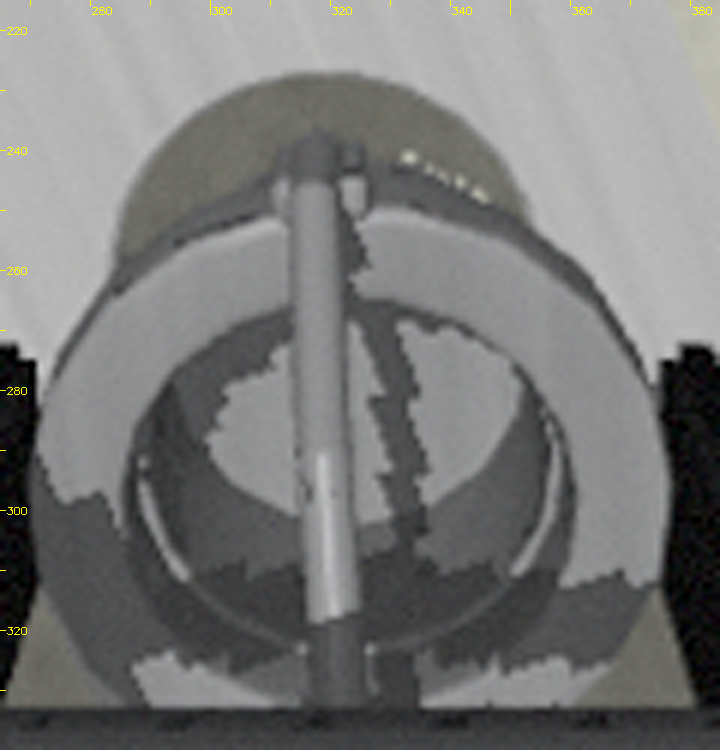

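```bash
python3 -c "
from hole import *
p=np.array([.5496,-.3103])
H=[(285,251),(290,242),(298,233.5),(308,228.5),(318,227),(328,228),(338,232.5),(346,240),(351.5,248)]
R=[(271,290),(273.5,277),(282,264),(296,254.5),(330,250.5),(345,254.5),(358,262.5),(370,277),(376,292)]
h,f=circ('w28',H,.06,.0245);print(h,f)
r,f=circ('w28',R,.1335-.016,.029);print(r,f)
d=h-r; print('hole-cup',d*1e3, 'hole-tcp',(h-p)*1e3)
"
```

```text
[ 0.54819574 -0.30870195] [-0.  -0.3  0.   0.1  0.1  0.2  0.  -0.3 -0. ]
[ 0.54960839 -0.31120673] [-1.3 -0.1  0.6  0.6 -0.1 -0.1 -0.2 -0.4 -0.1]
hole-cup [-1.41265106  2.50478364] hole-tcp [-1.40426321  1.59805055]
```

Emit:
{"name": "drive_tool", "arguments": {"series": "-0.12 0.18 0 0 0 0; -0.12 0.18 -0.6 0 0 0; -0.12 0.18 -1.1 0 0 0; -0.12 0.18 -1.1 0 0 0; -0.12 0.18 -1.1 0 0 0"}}

```text
t: 28.62
eef_pos: [0.5479, -0.3081, 0.121]
tcp_rot: [0.824, 0.567, 0.0, -0.0]
ft_force: [-1.0, -0.4, -1.6]
grip_width: 0.596
```

```bash
python3 look.py w29 265 200 385 340 5;python3 -c "
from h import *
grab('side','s29'); crop('s29',280,110,400,220,6,'s29c')"
```

```text
[ 0.54785917 -0.30813231  0.1209837 ] [-0.99795756 -0.40879449 -1.58929093]
crown [  13.8 -456.6]
hinge [ 133.5 -357.3]
l1 [ 120.8 -474.5]
l2 [ 144.7 -254.1]
rel u,v mm 84.13223412762287 -294.50918921992337
shank at toe [321.9 243.5]
seat [311.3 241.1]
tiptop [300.8 243.4]
```

View pics/w29c.png

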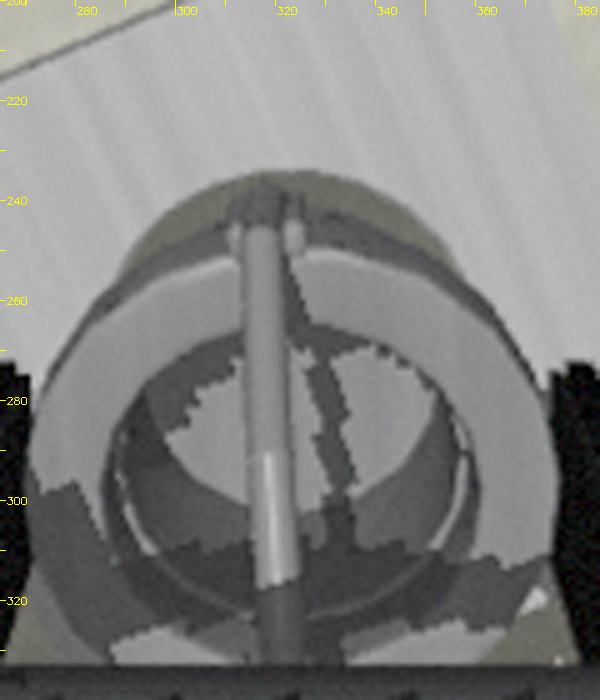

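View pics/s29c.png

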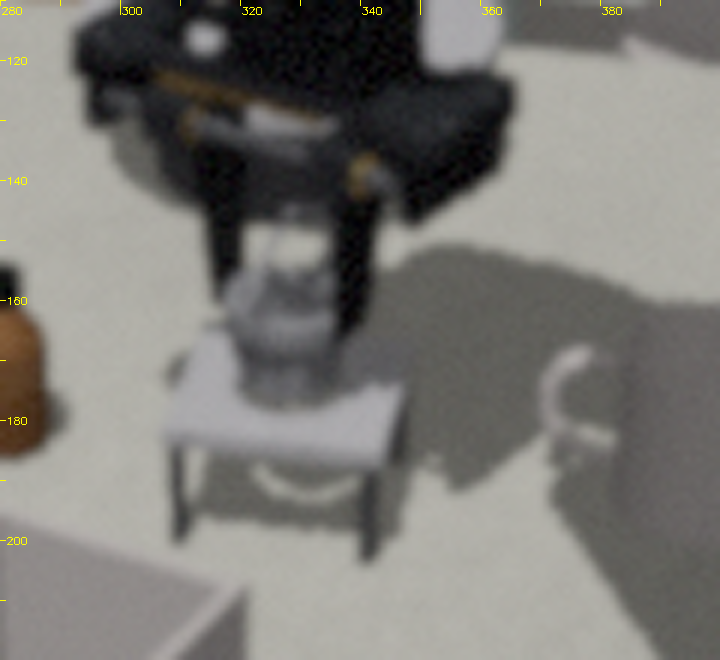

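```bash
python3 -c "
from hole import *
p=manip.sense()['eef_pos'];print(p)
H=[(288.6,255.6),(295,244.4),(305,237.6),(315,234.4),(325,233.8),(335,235.6),(345,240.8),(353,247),(358,255)]
R=[(270.6,292),(274,278),(284,263),(297,255),(327,250),(345,254),(359,263),(371,278),(376.6,296)]
h,f=circ('w29',H,.06,.0245);print(h,f)
r,f=circ('w29',R,p[2]-.016,.029);print(r,f)
print('hole-cup',(h-r)*1e3,'hole-tcp',(h-p[:2])*1e3)
"
```

```text
[ 0.5479103  -0.30814258  0.12112847]
[ 0.54863053 -0.3084444 ] [-0.1  0.5  0.1 -0.1 -0.2 -0.2 -0.3  0.3  0.4]
[ 0.54807018 -0.30915105] [-1.  -0.3  0.5  0.3 -0.   0.1 -0.2 -0.4 -0.3]
hole-cup [0.56034256 0.70665141] hole-tcp [ 0.72023112 -0.30181818]
```

Emit:
{"name": "drive_tool", "arguments": {"series": "0.05 0.02 -0.3 0 0 0; 0.05 0.02 -0.7 0 0 0; 0.05 0.02 -1.1 0 0 0; 0.05 0.02 -1.5 0 0 0; 0.05 0.02 -1.5 0 0 0"}}

```text
t: 29.35
eef_pos: [0.5482, -0.3078, 0.1056]
tcp_rot: [0.824, 0.567, -0.0, -0.0]
ft_force: [0.1, 0.4, -1.3]
grip_width: 0.596
```

```bash
python3 -c "
from h import *
s=manip.sense();print(s['eef_pos'],s['ft_force'],s['moment'])
grab('side','s30'); crop('s30',280,110,400,220,6,'s30c')"
```

```text
[ 0.5481818  -0.30779799  0.10560057] [ 0.10633098  0.35639622 -1.28480406] [-0.0714619  -0.10237342 -0.03076762]
```

View pics/s30c.png

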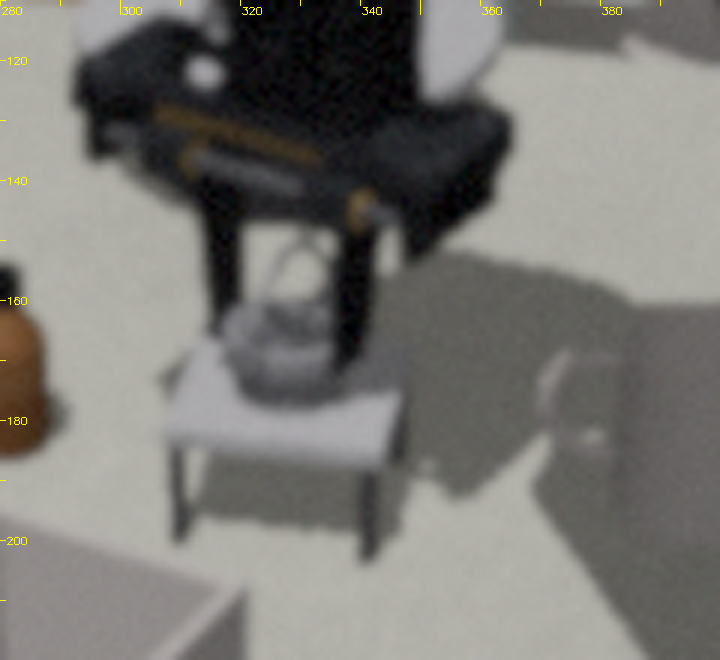

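Emit:
{"name": "drive_tool", "arguments": {"series": "0 0 -0.4 0 0 0; 0 0 -0.8 0 0 0; 0 0 -1.2 0 0 0; 0 0 -1.5 0 0 0; 0 0 -1.5 0 0 0"}}

```text
t: 30.02
eef_pos: [0.5483, -0.3078, 0.0907]
tcp_rot: [0.824, 0.567, -0.0, -0.0]
ft_force: [-0.5, 0.1, -2.2]
grip_width: 0.594
```

Emit:
{"name": "drive_tool", "arguments": {"series": "0 0 -0.1 0 0 0; 0 0 -0.2 0 0 0; 0 0 -0.2 0 0 0; 0 0 -0.2 0 0 0"}}

```text
t: 30.52
eef_pos: [0.5484, -0.3079, 0.0891]
tcp_rot: [0.824, 0.567, 0.0, 0.0]
ft_force: [0.6, -0.5, -2.4]
grip_width: 0.597
```

```bash
python3 look.py w31 240 180 410 340 4; python3 -c "
from h import *
grab('side','s31'); crop('s31',280,110,400,220,6,'s31c')"
```

```text
[ 0.54835612 -0.30787178  0.08910816] [ 0.63248538 -0.45732291 -2.4029911 ]
crown [ -87.8 -649.8]
hinge [  83.8 -484.7]
l1 [  63.3 -645.6]
l2 [ 101.3 -347.5]
rel u,v mm 84.50310767648415 -294.087949440796
shank at toe [321.9 243.4]
seat [311.3 241. ]
tiptop [300.8 243.4]
```

View pics/w31c.png

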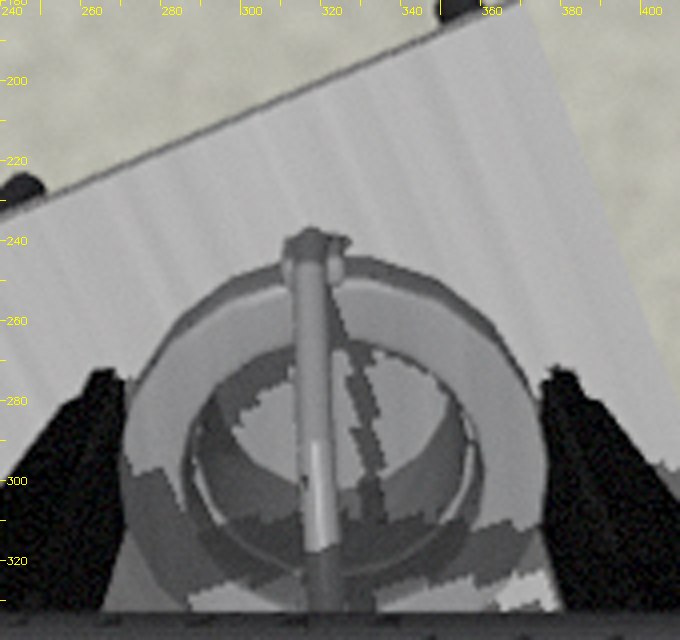

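View pics/s31c.png

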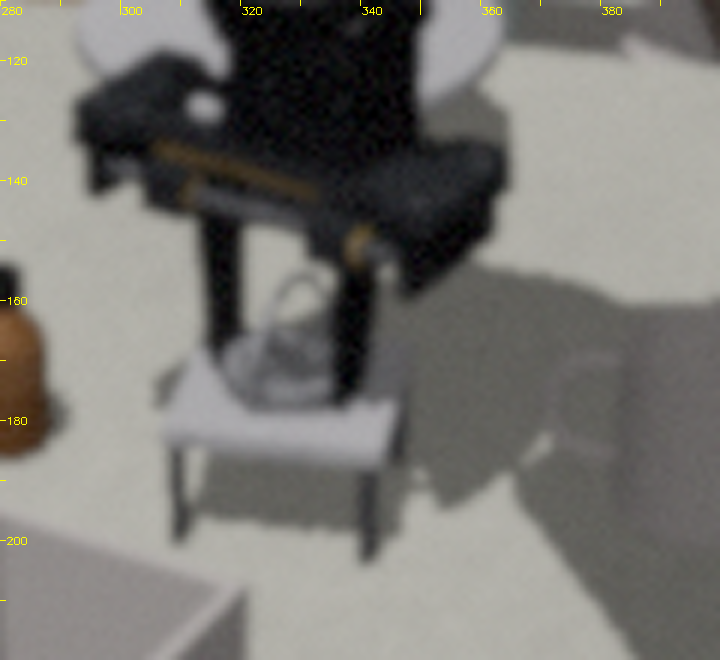

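Still no contact at 0.0891 m. I lower the last 1–2 mm.

Emit:
{"name": "drive_tool", "arguments": {"series": "0 0 -0.1 0 0 0; 0 0 -0.1 0 0 0; 0 0 -0.15 0 0 0; 0 0 -0.15 0 0 0"}}

```text
t: 31.12
eef_pos: [0.5484, -0.3079, 0.088]
tcp_rot: [0.824, 0.567, 0.0, 0.0]
ft_force: [-2.2, 1.4, 3.8]
grip_width: 0.598
```

Emit:
{"name": "drive_tool", "arguments": {"series": "0 0 0 0 0 0; 0 0 0.05 0 0 0; 0 0 0.05 0 0 0; 0 0 0.05 0 0 0; 0 0 0.05 0 0 0", "grip": 1}}

```text
t: 31.75
eef_pos: [0.5483, -0.3079, 0.088]
tcp_rot: [0.824, 0.567, 0.0, 0.0]
ft_force: [0.6, -0.3, -0.7]
grip_width: 0.993
```

Emit:
{"name": "drive_tool", "arguments": {"series": "0 0 1.5 0 0 0; 0 0 5 0 0 0; 0 0 10 0 0 0; 0 0 15 0 0 0; 0 0 17 0 0 0"}}

```text
t: 32.38
eef_pos: [0.5488, -0.3081, 0.2625]
tcp_rot: [0.824, 0.567, 0.001, 0.002]
ft_force: [-0.9, -0.9, -0.9]
grip_width: 0.998
```

Emit:
{"name": "drive_tool", "arguments": {"series": "-2 -5 0 0 0 0; -3 -8 0 0 0 0; -3 -8 0 0 0 0; -3 -8 0 0 0 0"}}

```text
t: 32.88
eef_pos: [0.5184, -0.3873, 0.2586]
tcp_rot: [0.824, 0.567, 0.0, 0.0]
ft_force: [-0.3, 0.4, 0.8]
grip_width: 1.0
```

```bash
python3 look.py w32 220 60 430 240 3; python3 -c "
from h import *
grab('side','s32'); crop('s32',280,120,400,220,6,'s32c'); grab('scene','sc32')"
```

```text
[ 0.51840846 -0.38732409  0.25862136] [-0.33526704  0.44571377  0.78627937]
crown [ 156.3 -304. ]
hinge [ 211.9 -261.1]
l1 [ 207.7 -323.5]
l2 [ 215.8 -203.2]
rel u,v mm 84.97592379774652 -379.01767260401255
shank at toe [321.9 243.5]
seat [311.3 241.1]
tiptop [300.7 243.5]
```

View pics/w32c.png

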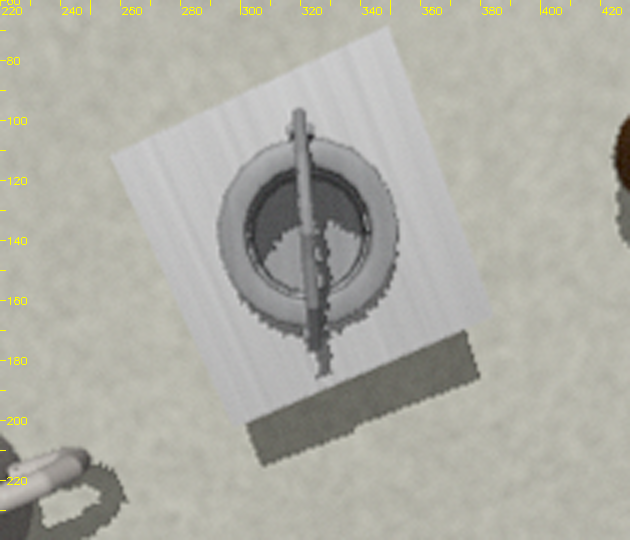

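View pics/s32c.png

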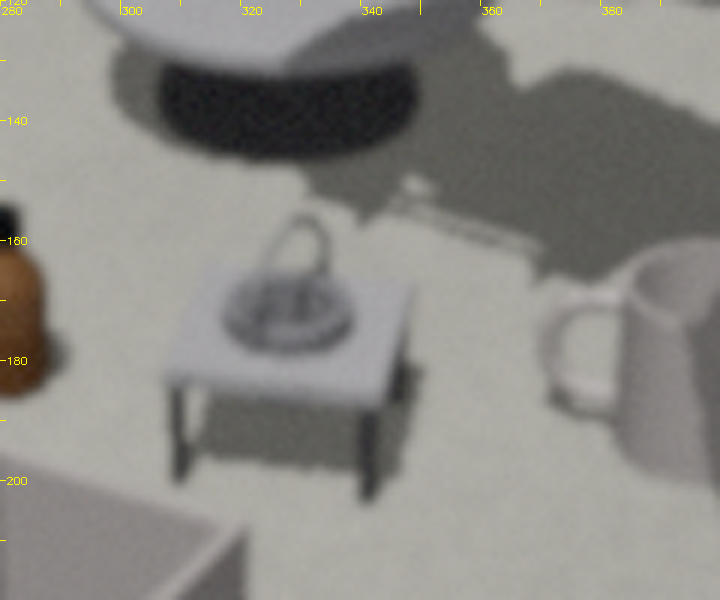

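View pics/s32.png

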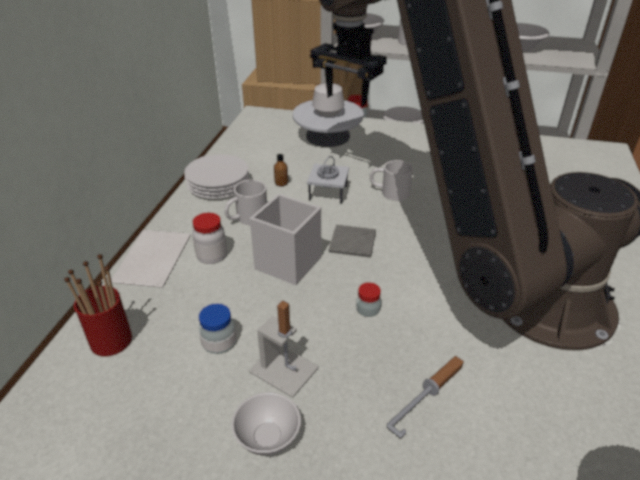

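The cup is seated in the drain stand with its collar flat on the plate. The rod hangs in its fork, the bystanders are unmoved, and the gripper is clear. I'm handing in the job.

```bash
python3 -c "
from plant import manip
print(manip.finish_job())"
```

```text
the job is handed in; nothing more can be done
None
```

The job is done in the order you asked and handed in at about 33 s of the 72 s allowed. `finish_job` gives no verdict, so whether it passed is not confirmed.

- **Cup out of the tank:** I took the smaller rod from its fork and hooked the bail inside the tank. I swung the bail upright, lifted the cup out by it, and stood it upright on the tile. The wrist force had dropped to the rod's own weight before I freed the hook.
- **Rod back:** The rod hangs in the fork and looks the same in the side view as it did at the start.
- **Cup in the drain stand:** I then gripped the cup by its rim collar and lowered it into the hole. It touched down at the height expected for full seating (TCP 0.088 m) with about 4 N, and I let go.

**Last checks:** The wrist and side views show the collar flat on the plate with the bail still up. The gripper is clear, and the bystanders look to be where they were. I compared those by eye only, and did not measure them.

**Disagreements along the way:**
- The scene and side cameras differed by about 6 mm, so I relied on the wrist camera.
- The folded bail crown appeared about 3–5 mm closer to the cup's axis than the description gave, so I set the hook from what the wrist camera showed.
- Two sightings of the drain hole from the approach differed by less than 1 mm, inside the 2.5 mm clearance.

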